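Load the vacuum hold-down plate with seat inserts

TASK

Load the vacuum hold-down plate: first turn the valve lever so that it points along the black vent line and leave it there while you slide every grey seat insert over the bench, without lifting any, until each lies flat and wholly inside a white ring on the dark plate, one to a ring, centred as well as you can. Only then turn the lever until it points at the yellow index mark, and last of all slide the blue status tile, without lifting it, from the red bay into the green bay, square to the frame and wholly inside it. Do not disturb the silver hex key case or the brass spring housing.

Things in the scene. Friction and masses are not known exactly. Their poses are not given: they have to be found in the camera images.
- insert0_center (a point): Grey PEEK seat insert, a flat disc 40 mm in diameter and 18 mm thick with a dark bore marked on its top, about 40 g, lying flat on the bench; the point is its centre, 9 mm above its underside. Three to five of the five are present in a run; an absent one reads None.
- insert1_center (a point): Grey PEEK seat insert, a flat disc 40 mm in diameter and 18 mm thick with a dark bore marked on its top, about 40 g, lying flat on the bench; the point is its centre, 9 mm above its underside. Three to five of the five are present in a run; an absent one reads None.
- insert2_center (a point): Grey PEEK seat insert, a flat disc 40 mm in diameter and 18 mm thick with a dark bore marked on its top, about 40 g, lying flat on the bench; the point is its centre, 9 mm above its underside. Three to five of the five are present in a run; an absent one reads None.
- insert3_center (a point): Grey PEEK seat insert, a flat disc 40 mm in diameter and 18 mm thick with a dark bore marked on its top, about 40 g, lying flat on the bench; the point is its centre, 9 mm above its underside. Three to five of the five are present in a run; an absent one reads None.
- insert4_center (a point): Grey PEEK seat insert, a flat disc 40 mm in diameter and 18 mm thick with a dark bore marked on its top, about 40 g, lying flat on the bench; the point is its centre, 9 mm above its underside. Three to five of the five are present in a run; an absent one reads None.
- ring0 (a point): Centre, at bench height, of white ring 0 of the five rings painted in a row, 70 mm apart, on the dark hold-down plate (84 x 360 mm, let flush into the bench, so there is no edge to climb). The ring is 60 mm across inside. x axis: across the plate; y axis: along the row towards the higher ring number.
- ring1 (a point): Centre, at bench height, of white ring 1 of the five rings painted in a row, 70 mm apart, on the dark hold-down plate (84 x 360 mm, let flush into the bench, so there is no edge to climb). The ring is 60 mm across inside. x axis: across the plate; y axis: along the row towards the higher ring number.
- ring2 (a point): Centre, at bench height, of white ring 2 of the five rings painted in a row, 70 mm apart, on the dark hold-down plate (84 x 360 mm, let flush into the bench, so there is no edge to climb). The ring is 60 mm across inside. x axis: across the plate; y axis: along the row towards the higher ring number.
- ring3 (a point): Centre, at bench height, of white ring 3 of the five rings painted in a row, 70 mm apart, on the dark hold-down plate (84 x 360 mm, let flush into the bench, so there is no edge to climb). The ring is 60 mm across inside. x axis: across the plate; y axis: along the row towards the higher ring number.
- ring4 (a point): Centre, at bench height, of white ring 4 of the five rings painted in a row, 70 mm apart, on the dark hold-down plate (84 x 360 mm, let flush into the bench, so there is no edge to climb). The ring is 60 mm across inside. x axis: across the plate; y axis: along the row towards the higher ring number.
- lever (a joint): Angle of the valve lever in rad about a vertical axis, growing anticlockwise seen from above; 0 = the lever lies over the black vent line on the dial. Stops at -0.35 and 1.9. Held by light friction alone (about 0.12 N m): it stays where it is left.
- lever_knob (a point): Centre of the red upright knob (a post 18 mm in diameter, 45 mm tall, its top 22 mm above this point) on the red-painted lever bar (16 mm wide, top 49 mm above the bench). The knob stands 80 mm from the pivot. x axis: from the pivot outwards along the lever; z up.
- valve_dial: Round aluminium valve dial, 200 mm in diameter and 10 mm thick, bolted to the bench; origin on the lever's pivot axis at bench height; its x axis runs along the black vent line, outwards from the pivot. It may stand on either side of the bench.
- index: Yellow index mark on the rim of the dial, 70 to 100 mm from the pivot, 0.6 to 1.4 rad anticlockwise of the vent line; origin on the pivot axis on the dial's top; its x axis points from the pivot through the mark: the lever's hold setting.
- tile_center (a point): Blue status tile: a base 60 (x) x 40 (y) x 12 mm with a grip rib on top, 44 (x) x 16 (y) x 18 mm, 30 mm tall in all, 90 g; the point is its centre, 15 mm above its underside.
- red_bay (a point): Centre, at bench height, of the red-framed bay in which the tile starts, 80 (x) x 64 (y) mm inside the frame, painted flat on the status strip beside the green bay.
- green_bay (a point): Centre, at bench height, of the green-framed bay, 80 (x) x 64 (y) mm inside the frame, painted flat on the status strip 80 mm from the red bay (at +80 mm of this y axis). The tile belongs here with its length along this x axis, either way round.
- key_case: Silver hex key case, 60 (x) x 120 (y) x 22 mm; origin under its centre. A bystander.
- spring_housing: Small brass spring housing, 36 mm in diameter, 40 mm tall; origin under its centre. A bystander.
Mind the look-alikes: they are no part of the job. There is more than one size of the part that bears tile_center; the job needs the middle-sized.

How it is judged:
By the outcome, as a careful person would: the job done as asked, in the order asked, and still so for the second after the job is handed in, with the robot touching nothing.
Of insert0, insert1, insert2, insert3, insert4 only 3 to 5 are there at a start; the rules pass over those that are not, and their reading is None.
At some moment in a run one of insert0, insert1, insert2, insert3, insert4, tile may be knocked a few centimetres aside while the robot is not near it.
Once in a run the grip may slacken for a moment while it holds something.
It also fails if it takes over 210 s, if anything falls off the work surface, if the arm or the gripper's body presses on something with over 40 N, if the wrist force passes 120 N, or if a joint passes its speed limit or range.

ROBOT

A 7-joint arm with a two-finger parallel gripper is mounted at the origin on the work surface. World frame = base frame: x ahead of the robot, y to its left, z up, the work surface at z = 0. Lengths are in m, angles in rad, forces in N, time in s.
With the tool pointing down it reaches from about 0.425 to 0.925 m from the base axis. Payload 6.8 kg.
Tool frame: the origin (TCP) lies at the centre of the arm's flange, where the gripper is bolted on; the fingertips stand 173 mm ahead of it and the grasp point (between the pads) lies 155 mm ahead of it; z points along the fingers, y is the direction in which the jaws open and shut (so a half turn about z gives the same grasp; the last joint's range is limited). The gripper opens to 85 mm and grips with 20 to 120 N. Pads are 22 mm wide; open, the fingers measure 114 mm over their backs; the gripper's body (76 mm by 85 mm) begins 54 mm behind the grasp point. The pads swing forward as they close: fully open they stand 13 mm farther back than shut.
Start: joints at [-1.448, 0.477, 0.022, 1.555, -0.011, 1.109, -0.083], TCP at [0.154, 0.657, 0.405] pointing down, gripper open.
Joint ranges: [-2.96, 2.96], [-0.34, 2.1], [-1.41, 1.46], [0.24, 2.44], [-1.37, 4.51], [0.17, 1.92], [-2.96, 2.96]. Speed limits (rad/s): [2.39, 2.39, 3.14, 3.14, 3.14, 3.14, 3.14].

INTERFACE

Orientations are given as a rotation vector (axis times angle).
In Python, from bench import readout, grab_frame, camera_model, r gives the robot as it stands.
- The arm moves only by the tool apply_moves, never from a script. Its argument "deltas" is a list of rows, each an object with "xyz": the shift along the world's x, y, z in m, a list of three; "turn": the turn about the world's z in rad. In form: [{"xyz": [dx, dy, dz], "turn": turn}, ...]. A call has 1 to 12 rows; each row shifts and turns the commanded pose from where the row before left it; what a row does not reach is not made up. A row lasts 1/12 s, in which the tool goes at most 41.7 mm and 7.16 degrees, less where a joint would pass 70% of its speed; a pose out of reach is approached as far as the arm can. A call with a gripper value outside its range is refused whole. "claw" is the gripper's target within -1 to 1 (shut at 1, half-way at 0, fully open at -1), set as the call begins (left out, the last holds). The fingers move at their own pace and stop on an object; "squeeze" is the grip in N (left out, the last holds). Time passes only in rows, so rows that do not move let the fingers close. It gives the time, the measured TCP pose, the force and the opening at its end, in the units of the state.
- readout.get_obs(): the state, without advancing time (a new reading comes with each control period).
- grab_frame(name): name is "scene" or "top"; returns the picture (384x512x3 uint8, red, green, blue); there is no depth.
- camera_model(name): a dict with "intrinsics" (3x3 intrinsics, pixels), "R" (3x3) and "t" (3): a world point X has camera coordinates R X + t. Camera axes: x right, y down, z forward; pixel columns grow to the right and rows downward; lengths in m; the calibration is good to about 2 mm. A picture is of the moment at which its call begins. camera_model takes no time and is no camera call.
- r.hand_in(): hands the job in, once; it reports no verdict.
The state is a dict: "clock": time; "joints": joint angles; "qvel": joint speeds; "tau": joint torques, N m; "tcp_pos": TCP position; "orientation": TCP orientation; "contact_force": force on the tool from outside, world axes, zero at the start; "moment": the same for the moment, N m; "grip_width": finger opening in m.
Only numpy, scipy, OpenCV 4.12 (cv2) and the standard library are available. Lean on these libraries where they do the work, as an engineer would, in place of code of your own. Each camera call takes 0.05 s, during which the arm holds its last target.

## Working session

There is one attempt and no reset: what is moved stays moved. The work goes in short steps, Python scripts to look and compute and a tool call to move; the robot and the scene stay as the last step left them, time stands still between calls to the robot, and variables do not carry over. Pictures are saved under pics/ and viewed, and the job is handed in when it is done.

Besides the shell and the picture viewer there is one more tool, called after "Emit:" by a JSON object that holds its "api" and its "payload", one argument or row to a line. apply_moves: Moves the arm, as the interface text tells. Its arguments: {"type":"object","properties":{"deltas":{"type":"array"},"claw":{"type":"number"},"squeeze":{"type":"number"}},"required":["deltas"]}

```bash
ls; mkdir -p pics
python3 - <<'E'
from bench import readout, grab_frame, camera_model, r
import cv2
for n in ["scene","top"]:
    f=grab_frame(n); cv2.imwrite(f"pics/{n}0.png",cv2.resize(f[:,:,::-1],(800,600),interpolation=cv2.INTER_CUBIC)); cv2.imwrite(f"pics/{n}0_raw.png",f[:,:,::-1])
    print(n,camera_model(n))
print(readout.get_obs())
E
```

```text
pics
scene {'intrinsics': array([[442.22659844,   0.        , 265.30726425],
       [  0.        , 442.22659844, 193.95614958],
       [  0.        ,   0.        ,   1.        ]]), 'R': array([[ 0.81083524,  0.58511119,  0.01382464],
       [ 0.44297743, -0.59808896, -0.66787767],
       [-0.38251433,  0.54766276, -0.74414266]]), 't': array([-0.48525511, -0.15729308,  1.31855191])}
top {'intrinsics': array([[354.26722984,   0.        , 256.71923267],
       [  0.        , 354.26722984, 191.05233784],
       [  0.        ,   0.        ,   1.        ]]), 'R': array([[ 0.0113997 , -0.99990467,  0.00779087],
       [-0.98830314, -0.0124517 , -0.15199298],
       [ 0.1520755 , -0.00596707, -0.98835087]]), 't': array([0.04485864, 0.53994548, 1.15621991])}
{'clock': 0.1, 'joints': array([-1.44810425,  0.4777466 ,  0.0223339 ,  1.55632985, -0.01150172,
        1.10932706, -0.08311057]), 'qvel': array([-7.61306811e-04, -1.25624113e-03,  6.10483702e-06, -2.59486872e-03,
        7.28955276e-04, -1.54998320e-03,  8.78269237e-04]), 'tau': array([ 3.78898083e-03, -5.97762644e+01,  1.61338862e+00, -2.81952399e+01,
        1.28480388e-02,  5.00817754e-03, -9.44547224e-06]), 'tcp_pos': array([0.1543348 , 0.65686995, 0.40381258]), 'orientation': array([-3.61688325e-01, -3.12062491e+00,  2.64062489e-03]), 'contact_force': array([ 0.39844721,  0.37933732, -0.22815192]), 'moment': array([0.01668609, 0.0715707 , 0.02023523]), 'grip_width': 0.08510356331880509}
```

View pics/scene0.png

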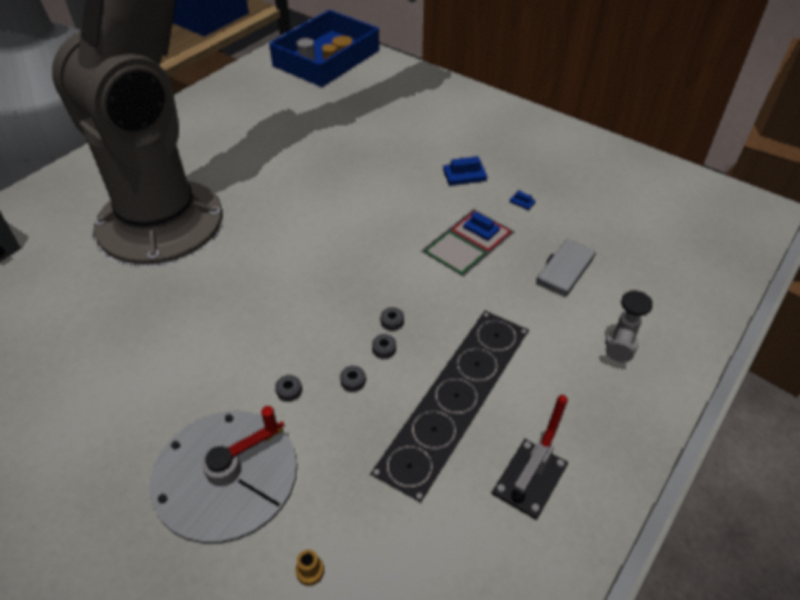

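View pics/top0.png

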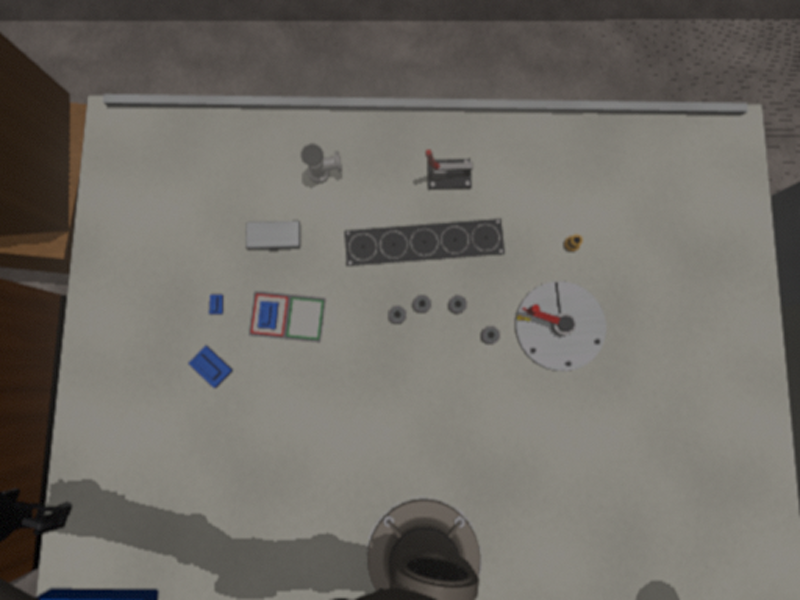

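```bash
cat > h.py <<'E'
import numpy as np, cv2
from bench import readout, grab_frame, camera_model, r
def ray(n,u,v,z):
    m=camera_model(n);K=m['intrinsics'];R=m['R'];t=m['t']
    d=R.T@np.linalg.inv(K)@np.array([u,v,1.]);c=-R.T@t
    return (c+d*(z-c[2])/d[2])
def proj(n,X):
    m=camera_model(n);p=m['intrinsics']@(m['R']@np.array(X,float)+m['t']);return p[:2]/p[2]
def crop(f,x0,y0,x1,y1,name,s=None):
    c=f[y0:y1,x0:x1,::-1]; s=s or min(800/(x1-x0),600/(y1-y0)); s=int(s)
    c=cv2.resize(c,None,fx=s,fy=s,interpolation=cv2.INTER_CUBIC)
    for x in range((x0//10+1)*10,x1,10):
        cv2.line(c,((x-x0)*s,0),((x-x0)*s,5),(0,0,255),1)
        if x%20==0: cv2.putText(c,str(x),((x-x0)*s-8,16),0,.35,(0,0,255),1)
    for y in range((y0//10+1)*10,y1,10):
        cv2.line(c,(0,(y-y0)*s),(5,(y-y0)*s),(0,0,255),1)
        if y%20==0: cv2.putText(c,str(y),(7,(y-y0)*s+4),0,.35,(0,0,255),1)
    cv2.imwrite("pics/"+name,c)
E
python3 - <<'E'
from h import *
f=cv2.imread('pics/top0_raw.png')[:,:,::-1]
crop(f,210,130,400,245,'t_mid.png')
crop(f,115,180,215,250,'t_tile.png')
g=cv2.imread('pics/scene0_raw.png')[:,:,::-1]
crop(g,90,180,345,345,'s_mid.png')
crop(g,260,90,350,180,'s_tile.png')
E
```

```text
(no output)
```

View pics/t_mid.png

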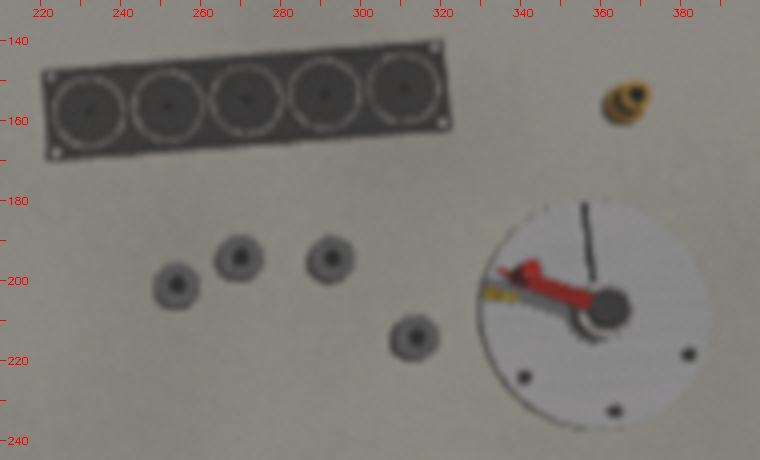

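View pics/t_tile.png

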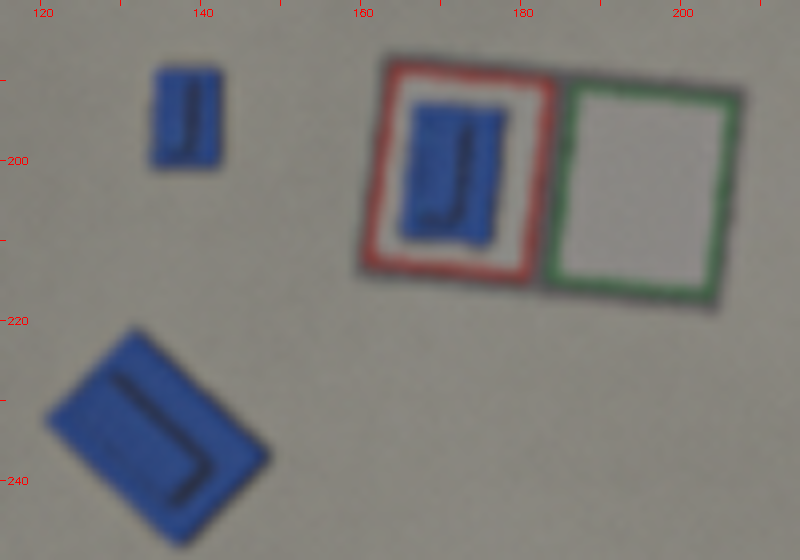

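View pics/s_mid.png

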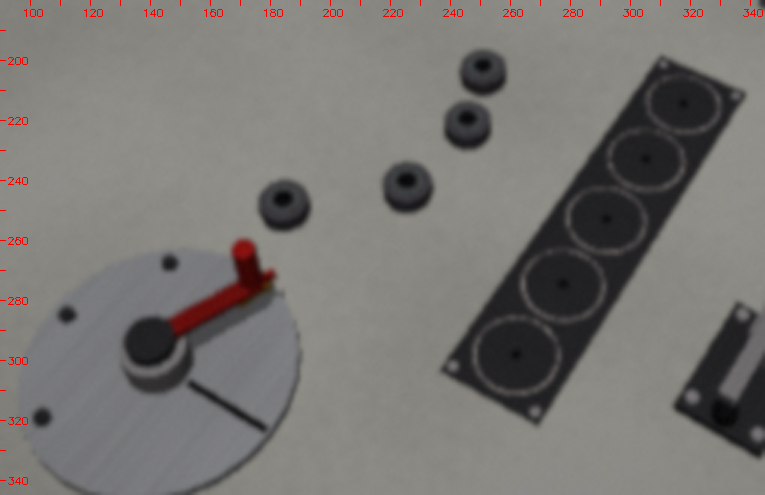

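View pics/s_tile.png

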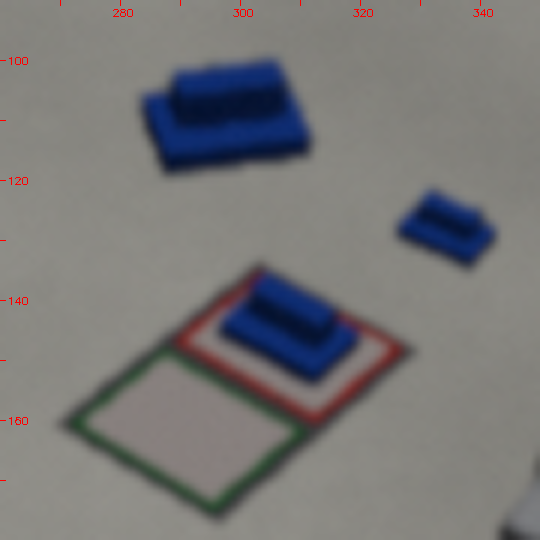

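```bash
cat >> h.py <<'E'
def dark(f,u,v,rad=3,up=8):
    """subpixel centroid of darkest blob near (u,v)"""
    g=f.astype(float).sum(2)
    for _ in range(6):
        x0,y0=int(round(u)),int(round(v))
        ys,xs=np.mgrid[y0-rad-1:y0+rad+2,x0-rad-1:x0+rad+2]
        p=g[y0-rad-1:y0+rad+2,x0-rad-1:x0+rad+2]
        m=np.hypot(xs-u,ys-v)<=rad+.5
        th=np.percentile(p[m],60)
        w=np.clip(th-p,0,None)*m
        u,v=(w*xs).sum()/w.sum(),(w*ys).sum()/w.sum()
    return u,v
def ringfit(f,u,v,n,z=0,R=.031):
    """fit translation of a known-radius ring (white on dark) around (u,v)"""
    g=cv2.GaussianBlur(f.astype(np.float32).mean(2),(0,0),.7)
    X0=ray(n,u,v,z)
    from scipy.optimize import minimize
    a=np.linspace(0,2*np.pi,90,endpoint=False)
    def cost(p):
        P=np.array([proj(n,[X0[0]+p[0]+p[2]*np.cos(t),X0[1]+p[1]+p[2]*np.sin(t),z]) for t in a],np.float32)
        return -cv2.remap(g,P[:,0:1].copy(),P[:,1:2].copy(),cv2.INTER_LINEAR).mean()
    s=minimize(cost,[0,0,R],method='Nelder-Mead',options=dict(initial_simplex=[[0,0,R],[.004,0,R],[0,.004,R],[0,0,R+.002]]))
    return X0[0]+s.x[0],X0[1]+s.x[1],s.x[2]
E
python3 - <<'E'
from h import *
T=cv2.imread('pics/top0_raw.png')[:,:,::-1];S=cv2.imread('pics/scene0_raw.png')[:,:,::-1]
np.set_printoptions(precision=4,suppress=True)
print('rings')
for a,b in zip([(231.5,157),(251.5,155.5),(271,154.3),(290.5,152.8),(310.5,151.5)],[(316.5,214),(304,232.5),(291,252.5),(276.5,274),(260.5,297.5)]):
    print(np.array(ringfit(T,*a,'top')),np.array(ringfit(S,*b,'scene')),ray('top',*dark(T,*a,1),0)[:2],ray('scene',*dark(S,*b,1),0)[:2])
print('ins')
for a,b in zip([(253.5,200.5),(269.5,193.5),(292.5,194),(313.5,213.5)],[(250,201.5),(245,219),(224.5,239.5),(183,246)]):
    ua,ub=dark(T,*a,2),dark(S,*b,2)
    print(ua,ub,ray('top',*ua,.018)[:2],ray('scene',*ub,.018)[:2])
for nm,a,b in [('dial rimdots',None,None)]: pass
def p(n,u,v,z): return ray(n,u-.5,v-.5,z)[:2]
print('pivot',p('top',361.5,207,.055),p('scene',138.5,293.5,.055))
print('vent',p('top',356,181,.01),p('top',358,200,.01),p('scene',153,308,.01),p('scene',178,323,.01))
print('knob',p('top',342.5,196.5,.07),p('scene',170,260.5,.07))
print('index',p('top',333,203.5,.01),p('top',340,203.8,.01))
print('housing',p('top',366,156,0.0),p('scene',197,361,0))
for c in [(163,187),(207.5,191),(204,219),(160,215),(165,188.5),(184,190),(181,215),(161.5,213),(187,191),(206,192.5),(204,216.5),(184.5,214.5)]: print('bay',p('top',*c,0))
for c in [(303,134.5),(328,148.5),(296,176),(271,160.5)]: print('bayS',p('scene',*c,0))
E
```

```text
ringsTraceback (most recent call last):
  File "<stdin>", line 6, in <module>
  File "h.py", line 40, in ringfit
    s=minimize(cost,[0,0,R],method='Nelder-Mead',options=dict(initial_simplex=[[0,0,R],[.004,0,R],[0,.004,R],[0,0,R+.002]]))
    res = _minimize_neldermead(fun, x0, args, callback, bounds=bounds,
                               **options)
    fxcc = func(xcc)
    fx = function(np.copy(x), *(wrapper_args + args))
  File "h.py", line 38, in cost
    P=np.array([proj(n,[X0[0]+p[0]+p[2]*np.cos(t),X0[1]+p[1]+p[2]*np.sin(t),z]) for t in a],np.float32)
                ~~~~^^^^^^^^^^^^^^^^^^^^^^^^^^^^^^^^^^^^^^^^^^^^^^^^^^^^^^^^^^^
  File "h.py", line 8, in proj
    m=camera_model(n);p=m['intrinsics']@(m['R']@np.array(X,float)+m['t']);return p[:2]/p[2]
ValueError: time passes only in moves, steps and waits
```

```bash
python3 - <<'E'
s=open('h.py').read()
s=s.replace("from bench import readout, grab_frame, camera_model, r\n","from bench import readout, grab_frame, camera_model as _cm, r\nfrom functools import lru_cache\ncamera_model=lru_cache(None)(_cm)\n")
s=s.replace("print","print")
open('h.py','w').write(s)
E
cat > a.py <<'E'
from h import *
T=cv2.imread('pics/top0_raw.png')[:,:,::-1];S=cv2.imread('pics/scene0_raw.png')[:,:,::-1]
np.set_printoptions(precision=4,suppress=True)
print('rings')
for a,b in zip([(231.5,157),(251.5,155.5),(271,154.3),(290.5,152.8),(310.5,151.5)],[(316.5,214),(304,232.5),(291,252.5),(276.5,274),(260.5,297.5)]):
    print(np.array(ringfit(T,*a,'top')),np.array(ringfit(S,*b,'scene')),ray('top',*dark(T,*a,1),0)[:2],ray('scene',*dark(S,*b,1),0)[:2])
print('ins')
for a,b in zip([(253.5,200.5),(269.5,193.5),(292.5,194),(313.5,213.5)],[(250,201.5),(245,219),(224.5,239.5),(183,246)]):
    ua,ub=dark(T,*a,2),dark(S,*b,2)
    print(ua,ub,ray('top',*ua,.018)[:2],ray('scene',*ub,.018)[:2])
def p(n,u,v,z): return ray(n,u-.5,v-.5,z)[:2]
print('pivot',p('top',361.5,207,.055),p('scene',138.5,293.5,.055))
print('vent',p('top',356,181,.01),p('top',358,200,.01),p('scene',153,308,.01),p('scene',178,323,.01))
print('knob',p('top',342.5,196.5,.07),p('scene',170,260.5,.07))
print('index',p('top',333,203.5,.01),p('top',340,203.8,.01))
print('housing',p('top',366,156,0.0),p('scene',197,361,0))
for c in [(163,187),(207.5,191),(204,219),(160,215),(165,188.5),(184,190),(181,215),(161.5,213),(187,191),(206,192.5),(204,216.5),(184.5,214.5)]: print('bay',p('top',*c,0))
for c in [(303,134.5),(328,148.5),(296,176),(271,160.5)]: print('bayS',p('scene',*c,0))
E
python3 a.py
```

```text
rings
[0.6648 0.1411 0.0308] [0.6623 0.1409 0.0309] [0.6651 0.1407] [0.6625 0.1411]
[0.6712 0.0709 0.0306] [0.669  0.0712 0.0308] [0.6714 0.0711] [0.6685 0.0716]
[0.6778 0.001  0.031 ] [0.6752 0.0015 0.0308] [0.6779 0.0012] [0.6757 0.0025]
[ 0.684  -0.0679  0.0309] [ 0.6817 -0.0682  0.031 ] [ 0.6836 -0.0685] [ 0.6816 -0.0675]
[ 0.6903 -0.1387  0.0309] [ 0.6882 -0.1379  0.0309] [ 0.691  -0.1385] [ 0.6876 -0.1379]
ins
(np.float64(253.9100346020761), np.float64(200.73298731257213)) (np.float64(250.49967341606794), np.float64(201.29653821032008)) [0.5092 0.0604] [0.5071 0.0607]
(np.float64(269.8192488262911), np.float64(193.80516431924883)) (np.float64(245.29098090849246), np.float64(218.95720868992757)) [0.5339 0.006 ] [0.5319 0.0064]
(np.float64(292.7264101212441), np.float64(194.07801792303636)) (np.float64(225.06736353077815), np.float64(239.602787456446)) [ 0.5339 -0.0729] [ 0.5315 -0.0727]
(np.float64(313.862700228833), np.float64(213.8558352402746)) (np.float64(183.78297872340426), np.float64(245.73617021276596)) [ 0.4666 -0.1449] [ 0.4641 -0.1446]
pivot [ 0.4896 -0.2959] [ 0.491  -0.3061]
vent [ 0.5858 -0.2934] [ 0.519  -0.2982] [ 0.5159 -0.2998] [ 0.5828 -0.2933]
knob [ 0.522  -0.2298] [ 0.4953 -0.214 ]
index [ 0.5057 -0.2112] [ 0.5049 -0.2355]
housing [ 0.6786 -0.3348] [ 0.665  -0.3275]
bay [0.5576 0.3807]
bay [0.5455 0.2248]
bay [0.4475 0.2337]
bay [0.4595 0.386 ]
bay [0.5524 0.3735]
bay [0.548  0.3069]
bay [0.4604 0.3136]
bay [0.4665 0.3812]
bay [0.5446 0.2963]
bay [0.5401 0.2299]
bay [0.4562 0.234 ]
bay [0.4623 0.3016]
bayS [0.4609 0.3851]
bayS [0.5548 0.3759]
bayS [0.5409 0.2238]
bayS [0.4488 0.233 ]
```

```bash
cat > b.py <<'E'
from h import *
np.set_printoptions(precision=4,suppress=True)
def p(n,u,v,z): return ray(n,u-.5,v-.5,z)[:2]
for z in (.08,.094,.1): print('knob',z,p('top',342.5,196.5,z),p('scene',170,260.5,z))
for z in (.04,.05,.06): print('pivot',z,p('top',361.5,207,z),p('scene',138.5,293.5,z))
print('dial',p('top',359.2,208.8,.01), [p('top',*c,.01) for c in [(330.0,208.8),(388.5,208.8),(359,180),(359.2,237.5)]])
T=cv2.imread('pics/top0_raw.png')[:,:,::-1];S=cv2.imread('pics/scene0_raw.png')[:,:,::-1]
crop(T,325,175,395,240,'t_dial.png')
crop(S,90,235,195,365,'s_dial.png')
E
python3 b.py
```

```text
knob 0.08 [ 0.5205 -0.2273] [ 0.5011 -0.2179]
knob 0.094 [ 0.5185 -0.2238] [ 0.5092 -0.2234]
knob 0.1 [ 0.5177 -0.2223] [ 0.5127 -0.2258]
pivot 0.04 [ 0.4913 -0.3005] [ 0.4824 -0.302 ]
pivot 0.05 [ 0.4902 -0.2975] [ 0.4881 -0.3047]
pivot 0.06 [ 0.4891 -0.2944] [ 0.4939 -0.3075]
dial [ 0.4884 -0.3014] [array([ 0.4871, -0.2005]), array([ 0.4896, -0.4028]), array([ 0.5895, -0.304 ]), array([ 0.3901, -0.2982])]
```

View pics/t_dial.png

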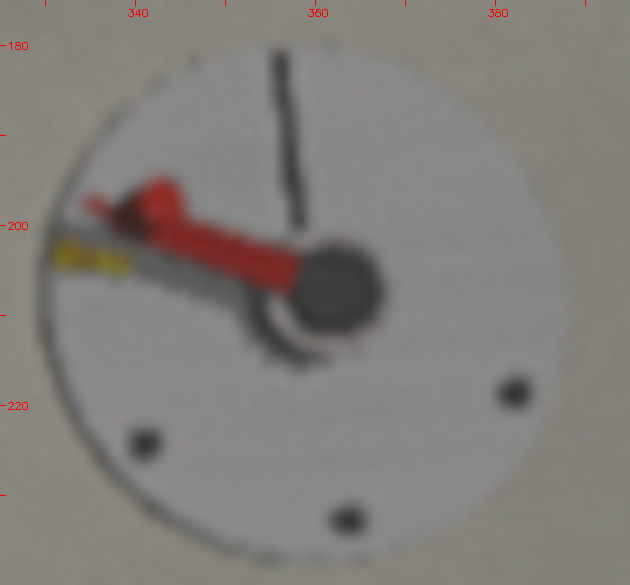

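View pics/s_dial.png

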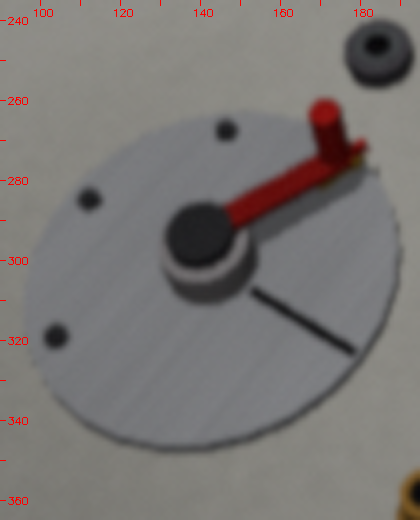

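Emit:
{"api": "apply_moves", "payload": {
  "deltas": [
    {"xyz":[0.03,-0.025,0],"turn":-0.11},
    {"xyz":[0.03,-0.025,0],"turn":-0.11},
    {"xyz":[0.03,-0.025,0],"turn":-0.11},
    {"xyz":[0.03,-0.025,0],"turn":-0.11},
    {"xyz":[0.03,-0.025,0],"turn":-0.11},
    {"xyz":[0.03,-0.025,0],"turn":-0.11},
    {"xyz":[0.03,-0.025,0],"turn":-0.11},
    {"xyz":[0.03,-0.025,0],"turn":-0.11},
    {"xyz":[0.03,-0.03,0],"turn":-0.11},
    {"xyz":[0.03,-0.03,0],"turn":-0.11},
    {"xyz":[0.03,-0.03,0],"turn":-0.11},
    {"xyz":[0.03,-0.03,0],"turn":-0.11}
  ],
  "claw": -1,
  "squeeze": 30
}}

```text
clock: 1.1
tcp_pos: [0.5132, 0.3376, 0.4046]
orientation: [-2.205, -2.238, 0.001]
contact_force: [1.0, 0.0, -0.8]
grip_width: 0.0855
```

Emit:
{"api": "apply_moves", "payload": {
  "deltas": [
    {"xyz":[0,-0.04,0],"turn":0},
    {"xyz":[0,-0.04,0],"turn":0},
    {"xyz":[0,-0.04,0],"turn":0},
    {"xyz":[0,-0.04,0],"turn":0},
    {"xyz":[0,-0.04,0],"turn":0},
    {"xyz":[0,-0.04,0],"turn":0},
    {"xyz":[0,-0.04,-0.01],"turn":-0.07},
    {"xyz":[0,-0.04,-0.01],"turn":-0.07},
    {"xyz":[0,-0.04,-0.01],"turn":-0.07},
    {"xyz":[0,-0.04,-0.01],"turn":-0.07},
    {"xyz":[0,-0.04,-0.01],"turn":-0.07},
    {"xyz":[0,-0.04,-0.01],"turn":0}
  ]
}}

```text
clock: 2.1
tcp_pos: [0.5118, -0.1423, 0.3441]
orientation: [-2.559, -1.822, 0.0]
contact_force: [1.2, -0.0, 0.8]
grip_width: 0.0855
```

Emit:
{"api": "apply_moves", "payload": {
  "deltas": [
    {"xyz":[0,-0.04,-0.01],"turn":0},
    {"xyz":[0,-0.04,-0.01],"turn":0},
    {"xyz":[0,-0.004,-0.01],"turn":0},
    {"xyz":[0,0,0],"turn":0}
  ]
}}

```text
clock: 2.43
tcp_pos: [0.5106, -0.2277, 0.3129]
orientation: [-2.561, -1.818, 0.005]
contact_force: [-0.2, 0.4, 0.5]
grip_width: 0.0855
```

Emit:
{"api": "apply_moves", "payload": {
  "deltas": [
    {"xyz":[0.001,0.001,-0.02],"turn":0},
    {"xyz":[0.001,0,-0.02],"turn":0},
    {"xyz":[0.001,0,-0.02],"turn":0},
    {"xyz":[0,0,-0.02],"turn":0},
    {"xyz":[0,0,0],"turn":0},
    {"xyz":[0,0,0],"turn":0}
  ]
}}

```text
clock: 2.93
tcp_pos: [0.5153, -0.2224, 0.2344]
orientation: [-2.553, -1.827, 0.002]
contact_force: [-0.0, -0.4, 0.0]
grip_width: 0.0854
```

```bash
cat > look.py <<'E'
import sys
from h import *
nm=sys.argv[1]; b=[int(x) for x in sys.argv[2:10]]
T=grab_frame('top');S=grab_frame('scene')
cv2.imwrite(f'pics/{nm}_T.png',T[:,:,::-1]);cv2.imwrite(f'pics/{nm}_S.png',S[:,:,::-1])
if len(b)>=4: crop(T,*b[:4],nm+'_t.png')
if len(b)>=8: crop(S,*b[4:8],nm+'_s.png')
E
python3 look.py k1 310 160 400 240 80 200 200 320
```

```text
(no output)
```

View pics/k1_s.png

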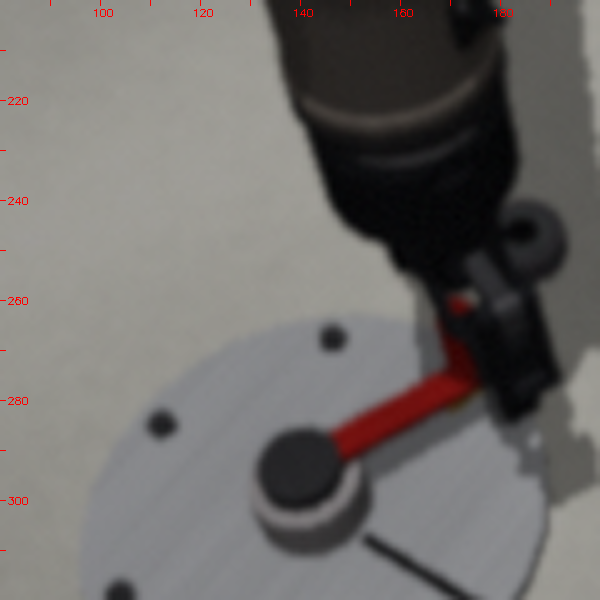

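Emit:
{"api": "apply_moves", "payload": {
  "deltas": [
    {"xyz":[0,-0.003,0],"turn":0},
    {"xyz":[0,0,0],"turn":0},
    {"xyz":[0,0,0],"turn":0},
    {"xyz":[0,0,0],"turn":0},
    {"xyz":[0,0,0],"turn":0},
    {"xyz":[0,0,0],"turn":0},
    {"xyz":[0,0,0],"turn":0},
    {"xyz":[0,0,0],"turn":0}
  ],
  "claw": 1,
  "squeeze": 30
}}

```text
clock: 3.7
tcp_pos: [0.5153, -0.2267, 0.2349]
orientation: [-2.556, -1.826, -0.0]
contact_force: [-1.5, 0.5, 4.3]
grip_width: 0.0172
```

```bash
python3 -c "
import numpy as np
a=np.radians(np.linspace(70.1,4.8,13));p=np.c_[np.cos(a),np.sin(a)]*.08
print(np.round(np.diff(p,axis=0)*1000,1))"
```

```text
[[ 7.  -2.9]
 [ 6.7 -3.6]
 [ 6.3 -4.2]
 [ 5.9 -4.8]
 [ 5.4 -5.3]
 [ 4.9 -5.8]
 [ 4.3 -6.2]
 [ 3.7 -6.6]
 [ 3.1 -6.9]
 [ 2.4 -7.2]
 [ 1.7 -7.4]
 [ 1.  -7.5]]
```

Emit:
{"api": "apply_moves", "payload": {
  "deltas": [
    {"xyz":[0.007,-0.0029,0],"turn":-0.095},
    {"xyz":[0.0067,-0.0036,0],"turn":-0.095},
    {"xyz":[0.0063,-0.0042,0],"turn":-0.095},
    {"xyz":[0.0059,-0.0048,0],"turn":-0.095},
    {"xyz":[0.0054,-0.0053,0],"turn":-0.095},
    {"xyz":[0.0049,-0.0058,0],"turn":-0.095},
    {"xyz":[0.0043,-0.0062,0],"turn":-0.095},
    {"xyz":[0.0037,-0.0066,0],"turn":-0.095},
    {"xyz":[0.0031,-0.0069,0],"turn":-0.095},
    {"xyz":[0.0024,-0.0072,0],"turn":-0.095},
    {"xyz":[0.0017,-0.0074,0],"turn":-0.095},
    {"xyz":[0.001,-0.0075,0],"turn":-0.095}
  ]
}}

```text
clock: 4.7
tcp_pos: [0.5675, -0.295, 0.2349]
orientation: [-3.136, -0.151, 0.001]
contact_force: [-4.2, 3.7, 8.0]
grip_width: 0.0168
```

Emit:
{"api": "apply_moves", "payload": {
  "deltas": [
    {"xyz":[0,0,0],"turn":0},
    {"xyz":[0,0,0],"turn":0},
    {"xyz":[0,0,0],"turn":0},
    {"xyz":[0,0,0],"turn":0}
  ]
}}

```text
clock: 5.03
tcp_pos: [0.5674, -0.2953, 0.2349]
orientation: [-3.137, -0.157, 0.0]
contact_force: [-2.2, 2.0, 6.2]
grip_width: 0.0169
```

Release, raise and look.

Emit:
{"api": "apply_moves", "payload": {
  "deltas": [
    {"xyz":[0,0,0],"turn":0},
    {"xyz":[0,0,0],"turn":0},
    {"xyz":[0,0,0],"turn":0},
    {"xyz":[0,0,0],"turn":0},
    {"xyz":[0,0,0.02],"turn":0},
    {"xyz":[0,0,0.03],"turn":0},
    {"xyz":[0,0,0.03],"turn":0},
    {"xyz":[0,0.03,0.02],"turn":0.1},
    {"xyz":[0,0.04,0.0],"turn":0.12},
    {"xyz":[0,0.04,0.0],"turn":0.12},
    {"xyz":[0,0.04,0],"turn":0.12},
    {"xyz":[0,0.04,0],"turn":0.12}
  ],
  "claw": -1
}}

```text
clock: 6.03
tcp_pos: [0.5673, -0.1033, 0.3349]
orientation: [2.958, 1.057, 0.001]
contact_force: [1.6, -0.2, -0.1]
grip_width: 0.0853
```

Emit:
{"api": "apply_moves", "payload": {
  "deltas": [
    {"xyz":[0,0.04,0],"turn":0.12},
    {"xyz":[0,0.04,0],"turn":0.12},
    {"xyz":[0,0.04,0],"turn":0.12},
    {"xyz":[0,0.04,0],"turn":0.12},
    {"xyz":[0,0.04,0],"turn":0.12},
    {"xyz":[0,0.04,0],"turn":0.12},
    {"xyz":[0,0.04,0],"turn":0.12},
    {"xyz":[0,0.04,0],"turn":0.12}
  ]
}}

```text
clock: 6.7
tcp_pos: [0.5672, 0.2168, 0.3348]
orientation: [2.136, 2.304, 0.0]
contact_force: [1.3, 0.3, -0.2]
grip_width: 0.0856
```

```bash
python3 look.py k2 325 175 395 240 90 180 345 345
```

```text
(no output)
```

View pics/k2_t.png

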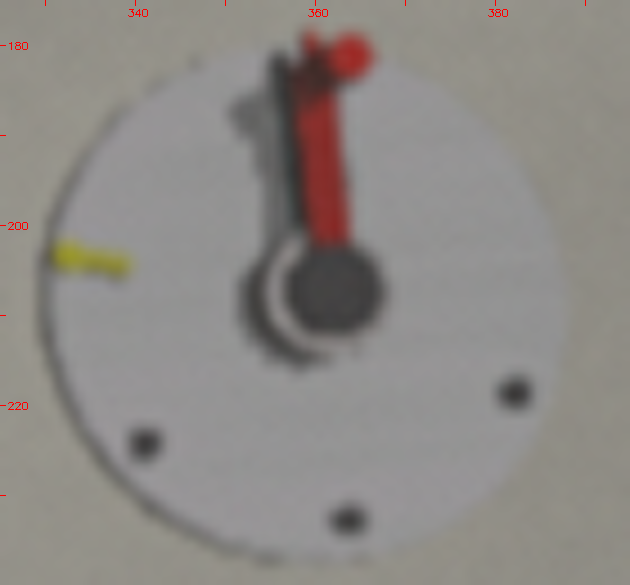

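View pics/k2_s.png

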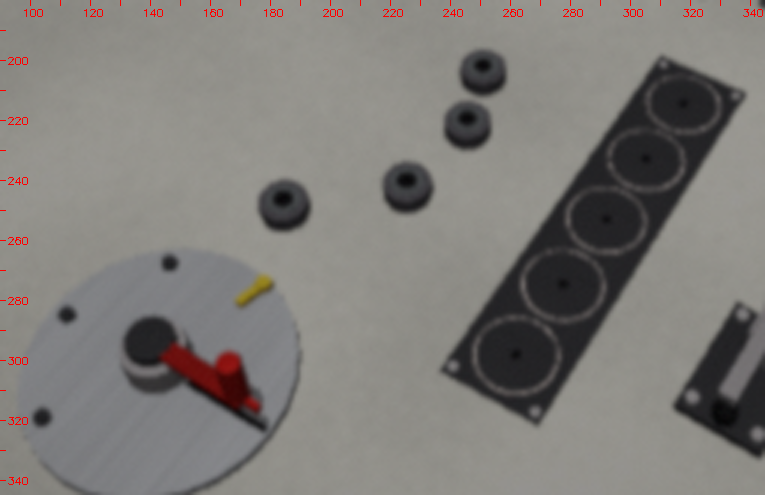

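```bash
cat > c.py <<'E'
from h import *
np.set_printoptions(precision=4,suppress=True)
def p(n,u,v,z): return ray(n,u-.5,v-.5,z)[:2]
def ang(a,b): d=np.array(b)-np.array(a); return np.degrees(np.arctan2(d[1],d[0]))
piv_t=np.array([.4884,-.3014]); 
# estimate scene pivot by dial ellipse: extremes in scene
print('vent top',ang(p('top',358.2,200,.01),p('top',356,181.5,.01)), ang(piv_t,p('top',356,181.5,.01)))
print('vent scene',ang(p('scene',153,307.5,.01),p('scene',178,322.8,.01)))
print('bar top',ang(p('top',361.8,201,.049),p('top',360.1,186,.049)))
print('idx top',p('top',331.5,203,.01),p('top',339,204.5,.01),ang(piv_t,p('top',331.5,203,.01)),ang(piv_t,p('top',339,204.5,.01)))
ps=piv_t-[.0024,0]
for q in [(179,273),(168.5,281)]: w=p('scene',*q,.01); print('idx scene',w,ang(ps,w))
print('knob',p('top',363.8,181.2,.094),p('scene',165.5,360.,.094) , p('scene',165.3,300,.094))
import cv2
S=cv2.imread('pics/k2_S.png')[:,:,::-1]; crop(S,120,260,190,340,'k2_s2.png')
E
python3 c.py
```

```text
vent top 4.931972825521801 4.830682591570561
vent scene 5.041354510579745
bar top 4.530159237890794
idx top [ 0.5074 -0.2061] [ 0.5025 -0.2319] 78.75401112662469 78.5632563911641
idx scene [ 0.5006 -0.2029] 81.59009977067193
idx scene [ 0.496  -0.2321] 81.79422345115111
knob [ 0.5696 -0.2944] [ 0.6506 -0.3811] [ 0.5664 -0.2957]
```

View pics/k2_s2.png

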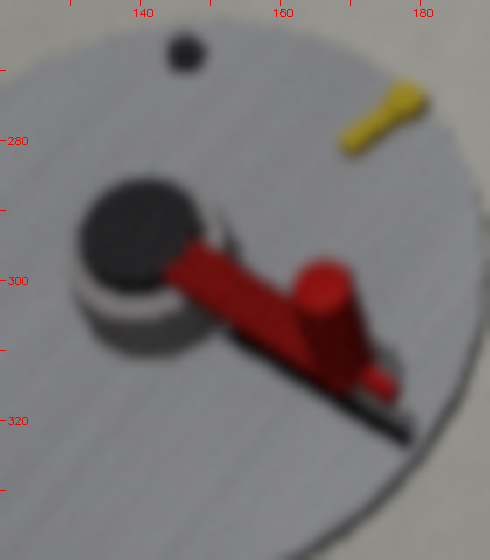

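Emit:
{"api": "apply_moves", "payload": {
  "deltas": [
    {"xyz":[-0.012,-0.032,-0.012],"turn":0.016},
    {"xyz":[-0.012,-0.032,-0.025],"turn":0},
    {"xyz":[-0.012,-0.032,-0.025],"turn":0},
    {"xyz":[-0.012,-0.032,-0.025],"turn":0},
    {"xyz":[-0.011,-0.0283,-0.025],"turn":0},
    {"xyz":[0,0,-0.02],"turn":0},
    {"xyz":[0,0,-0.02],"turn":0},
    {"xyz":[0,0,-0.01],"turn":0},
    {"xyz":[0,0,0],"turn":0},
    {"xyz":[0,0,0],"turn":0}
  ]
}}

```text
clock: 7.63
tcp_pos: [0.5095, 0.0602, 0.174]
orientation: [-2.124, -2.315, 0.001]
contact_force: [0.7, -0.4, 0.5]
grip_width: 0.0855
```

Emit:
{"api": "apply_moves", "payload": {
  "deltas": [
    {"xyz":[-0.001,0,0],"turn":0},
    {"xyz":[0,0,0],"turn":0},
    {"xyz":[0,0,0],"turn":0},
    {"xyz":[0,0,0],"turn":0},
    {"xyz":[0,0,0],"turn":0},
    {"xyz":[0,0,0],"turn":0}
  ],
  "claw": 1,
  "squeeze": 25
}}

```text
clock: 8.13
tcp_pos: [0.5086, 0.0603, 0.1748]
orientation: [2.123, 2.315, 0.002]
contact_force: [-1.1, -0.2, 5.7]
grip_width: 0.0388
```

Emit:
{"api": "apply_moves", "payload": {
  "deltas": [
    {"xyz":[0.007,0.0005,0],"turn":0},
    {"xyz":[0.015,0.001,0],"turn":0},
    {"xyz":[0.016,0.001,0],"turn":0},
    {"xyz":[0.016,0.001,0],"turn":0},
    {"xyz":[0.016,0.001,0],"turn":0},
    {"xyz":[0.016,0.001,0],"turn":0},
    {"xyz":[0.016,0.001,0],"turn":0},
    {"xyz":[0.016,0.001,0],"turn":0},
    {"xyz":[0.016,0.001,0],"turn":0},
    {"xyz":[0.015,0.001,0],"turn":0},
    {"xyz":[0.0085,0.001,0],"turn":0},
    {"xyz":[0.004,0.0002,0],"turn":0}
  ]
}}

```text
clock: 9.13
tcp_pos: [0.6703, 0.071, 0.1746]
orientation: [-2.123, -2.315, 0.0]
contact_force: [-7.1, -0.1, 12.0]
grip_width: 0.0388
```

Emit:
{"api": "apply_moves", "payload": {
  "deltas": [
    {"xyz":[0,0,0],"turn":0},
    {"xyz":[0,0,0],"turn":0},
    {"xyz":[0,0,0],"turn":0}
  ]
}}

```text
clock: 9.38
tcp_pos: [0.6702, 0.0709, 0.1747]
orientation: [2.123, 2.314, 0.002]
contact_force: [0.5, -0.3, 5.9]
grip_width: 0.0388
```

Emit:
{"api": "apply_moves", "payload": {
  "deltas": [
    {"xyz":[0,0,0],"turn":0},
    {"xyz":[0,0,0],"turn":0},
    {"xyz":[0,0,0],"turn":0},
    {"xyz":[0,0,0],"turn":0},
    {"xyz":[0,0,0.02],"turn":0},
    {"xyz":[0,0,0.03],"turn":0},
    {"xyz":[-0.027,-0.013,0.03],"turn":0},
    {"xyz":[-0.035,-0.016,0.01],"turn":0},
    {"xyz":[-0.035,-0.018,0],"turn":0},
    {"xyz":[-0.03,-0.014,-0.01],"turn":0},
    {"xyz":[-0.01,-0.004,-0.03],"turn":0},
    {"xyz":[0,0,0],"turn":0}
  ],
  "claw": -1
}}

```text
clock: 10.38
tcp_pos: [0.5287, 0.0047, 0.2204]
orientation: [-2.123, -2.308, 0.009]
contact_force: [-0.7, 1.2, -0.5]
grip_width: 0.0855
```

```bash
python3 look.py a1 210 130 400 245 90 180 345 345
```

```text
(no output)
```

View pics/a1_s.png

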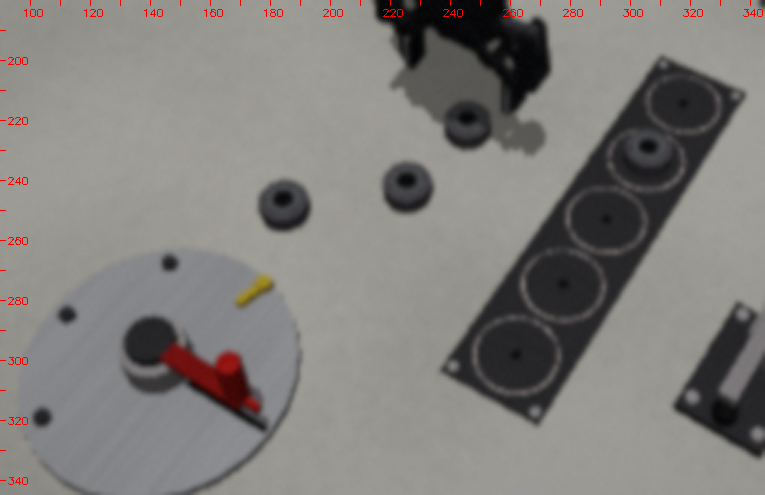

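View pics/a1_t.png

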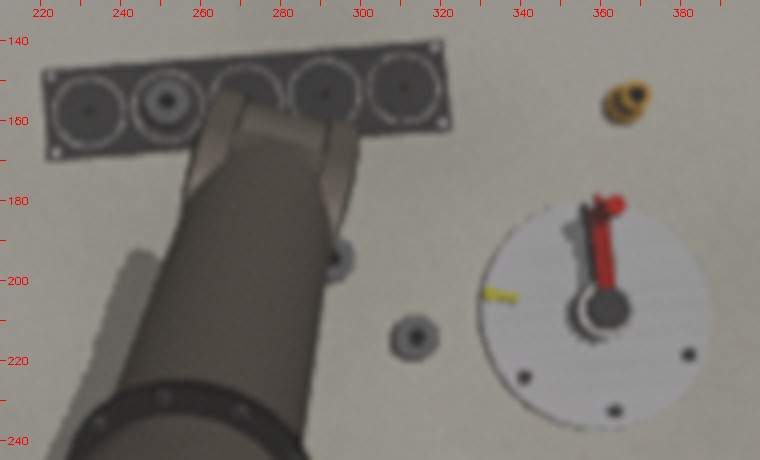

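Run:
```python
from h import *
np.set_printoptions(precision=4,suppress=True)
T=cv2.imread('pics/a1_T.png')[:,:,::-1];S=cv2.imread('pics/a1_S.png')[:,:,::-1]
print(ray('top',*dark(T,251,154.3,2),.018),ray('scene',*dark(S,304.5,228,2),.018))
for b in [(245,219),(224.5,239.5),(183,246)]: print(ray('scene',*dark(S,*b,2),.018))
```

```text
[0.6711 0.0715 0.018 ] [0.669  0.0712 0.018 ]
[0.5313 0.007  0.018 ]
[ 0.5317 -0.0727  0.018 ]
[ 0.4643 -0.1448  0.018 ]
```

Emit:
{"api": "apply_moves", "payload": {
  "deltas": [
    {"xyz":[0,0,-0.02],"turn":0},
    {"xyz":[0,0,-0.02],"turn":0},
    {"xyz":[0,0,-0.006],"turn":0},
    {"xyz":[0,0,0],"turn":0},
    {"xyz":[0,0,0],"turn":0}
  ]
}}

```text
clock: 10.9
tcp_pos: [0.5344, 0.0063, 0.1781]
orientation: [2.123, 2.315, 0.001]
contact_force: [0.8, -0.1, 1.1]
grip_width: 0.0853
```

Emit:
{"api": "apply_moves", "payload": {
  "deltas": [
    {"xyz":[0,0,0],"turn":0},
    {"xyz":[0,0,0],"turn":0},
    {"xyz":[0,0,0],"turn":0},
    {"xyz":[0,0,0],"turn":0},
    {"xyz":[0,0,0],"turn":0},
    {"xyz":[0,0,0],"turn":0}
  ],
  "claw": 1
}}

```text
clock: 11.4
tcp_pos: [0.5335, 0.0061, 0.1782]
orientation: [2.124, 2.315, 0.002]
contact_force: [-0.8, 0.9, 5.7]
grip_width: 0.0385
```

Emit:
{"api": "apply_moves", "payload": {
  "deltas": [
    {"xyz":[0.007,-0.0005,0],"turn":0},
    {"xyz":[0.013,-0.0005,0],"turn":0},
    {"xyz":[0.014,-0.0005,0],"turn":0},
    {"xyz":[0.014,-0.0005,0],"turn":0},
    {"xyz":[0.014,-0.0005,0],"turn":0},
    {"xyz":[0.014,-0.0005,0],"turn":0},
    {"xyz":[0.014,-0.0005,0],"turn":0},
    {"xyz":[0.014,-0.0005,0],"turn":0},
    {"xyz":[0.014,-0.0005,0],"turn":0},
    {"xyz":[0.013,-0.0005,0],"turn":0},
    {"xyz":[0.009,0,0],"turn":0},
    {"xyz":[0.003,0,0],"turn":0}
  ]
}}

```text
clock: 12.4
tcp_pos: [0.677, 0.0008, 0.1781]
orientation: [-2.124, -2.315, -0.0]
contact_force: [-5.1, 0.1, 10.5]
grip_width: 0.0387
```

Emit:
{"api": "apply_moves", "payload": {
  "deltas": [
    {"xyz":[0,0,0],"turn":0},
    {"xyz":[0,0,0],"turn":0},
    {"xyz":[0,0,0],"turn":0}
  ]
}}

```text
clock: 12.65
tcp_pos: [0.6767, 0.0009, 0.1782]
orientation: [2.123, 2.314, 0.002]
contact_force: [0.8, -0.5, 5.4]
grip_width: 0.0387
```

Emit:
{"api": "apply_moves", "payload": {
  "deltas": [
    {"xyz":[0,0,0],"turn":0},
    {"xyz":[0,0,0],"turn":0},
    {"xyz":[0,0,0],"turn":0},
    {"xyz":[0,0,0],"turn":0},
    {"xyz":[0,0,0.02],"turn":0},
    {"xyz":[0,0,0.03],"turn":0},
    {"xyz":[-0.027,-0.016,0.02],"turn":0},
    {"xyz":[-0.035,-0.018,0.01],"turn":0},
    {"xyz":[-0.035,-0.018,0],"turn":0},
    {"xyz":[-0.032,-0.016,-0.01],"turn":0},
    {"xyz":[-0.015,-0.006,-0.024],"turn":0},
    {"xyz":[0,0,0],"turn":0}
  ],
  "claw": -1
}}

```text
clock: 13.65
tcp_pos: [0.5269, -0.0748, 0.2207]
orientation: [-2.125, -2.306, 0.008]
contact_force: [-0.9, 0.2, -0.5]
grip_width: 0.0853
```

```bash
python3 look.py a2
python3 - <<'E'
from h import *
np.set_printoptions(precision=4,suppress=True)
T=cv2.imread('pics/a2_T.png')[:,:,::-1];S=cv2.imread('pics/a2_S.png')[:,:,::-1]
crop(S,120,180,345,345,'a2_s.png');crop(T,210,130,330,210,'a2_t.png')
print(ray('scene',*dark(S,291,247,2),.018))
for b in [(304.5,228),(224.5,239.5),(183,246)]: print(ray('scene',*dark(S,*b,2),.018))
E
```

```text
[0.6755 0.0011 0.018 ]
[0.6691 0.0711 0.018 ]
[ 0.5314 -0.0718  0.018 ]
[ 0.4644 -0.1448  0.018 ]
```

View pics/a2_s.png

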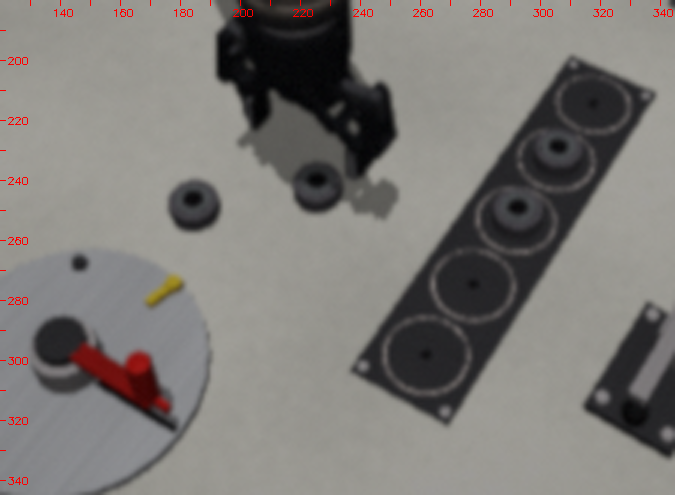

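Emit:
{"api": "apply_moves", "payload": {
  "deltas": [
    {"xyz":[0,0,-0.02],"turn":0},
    {"xyz":[0,0,-0.02],"turn":0},
    {"xyz":[0,0,-0.01],"turn":0},
    {"xyz":[0,0,0],"turn":0},
    {"xyz":[0,0,0],"turn":0}
  ]
}}

```text
clock: 14.17
tcp_pos: [0.533, -0.0727, 0.1735]
orientation: [2.123, 2.315, -0.0]
contact_force: [0.6, -0.6, 0.1]
grip_width: 0.0854
```

Emit:
{"api": "apply_moves", "payload": {
  "deltas": [
    {"xyz":[0,0,0],"turn":0},
    {"xyz":[0,0,0],"turn":0},
    {"xyz":[0,0,0],"turn":0},
    {"xyz":[0,0,0],"turn":0},
    {"xyz":[0,0,0],"turn":0},
    {"xyz":[0,0,0],"turn":0}
  ],
  "claw": 1
}}

```text
clock: 14.67
tcp_pos: [0.5325, -0.073, 0.1742]
orientation: [2.124, 2.314, 0.002]
contact_force: [0.0, 0.8, 4.7]
grip_width: 0.0387
```

Emit:
{"api": "apply_moves", "payload": {
  "deltas": [
    {"xyz":[0.007,0.0004,0],"turn":0},
    {"xyz":[0.014,0.0004,0],"turn":0},
    {"xyz":[0.015,0.0004,0],"turn":0},
    {"xyz":[0.015,0.0004,0],"turn":0},
    {"xyz":[0.015,0.0004,0],"turn":0},
    {"xyz":[0.015,0.0004,0],"turn":0},
    {"xyz":[0.015,0.0004,0],"turn":0},
    {"xyz":[0.015,0.0004,0],"turn":0},
    {"xyz":[0.015,0.0004,0],"turn":0},
    {"xyz":[0.013,0.0004,0],"turn":0},
    {"xyz":[0.008,0.0004,0],"turn":0},
    {"xyz":[0.003,0.0004,0],"turn":0}
  ]
}}

```text
clock: 15.67
tcp_pos: [0.6829, -0.0684, 0.1741]
orientation: [-2.124, -2.315, 0.0]
contact_force: [-6.2, 0.5, 9.2]
grip_width: 0.0393
```

Emit:
{"api": "apply_moves", "payload": {
  "deltas": [
    {"xyz":[0,0,0],"turn":0},
    {"xyz":[0,0,0],"turn":0},
    {"xyz":[0,0,0],"turn":0}
  ]
}}

```text
clock: 15.92
tcp_pos: [0.6826, -0.0684, 0.1742]
orientation: [2.123, 2.314, 0.001]
contact_force: [-0.0, -0.6, 5.5]
grip_width: 0.0393
```

Emit:
{"api": "apply_moves", "payload": {
  "deltas": [
    {"xyz":[0,0,0],"turn":0},
    {"xyz":[0,0,0],"turn":0},
    {"xyz":[0,0,0],"turn":0},
    {"xyz":[0,0,0],"turn":0},
    {"xyz":[0,0,0.02],"turn":0},
    {"xyz":[0,0,0.03],"turn":0},
    {"xyz":[-0.035,-0.013,0.015],"turn":0},
    {"xyz":[-0.038,-0.013,0],"turn":0},
    {"xyz":[-0.038,-0.014,0],"turn":0},
    {"xyz":[-0.038,-0.013,0],"turn":0},
    {"xyz":[-0.038,-0.013,0],"turn":0},
    {"xyz":[-0.0303,-0.0104,-0.015],"turn":0}
  ],
  "claw": -1
}}

```text
clock: 16.92
tcp_pos: [0.4627, -0.1458, 0.2249]
orientation: [2.124, 2.312, 0.002]
contact_force: [0.7, 0.1, -0.5]
grip_width: 0.0853
```

```bash
python3 look.py a3
python3 - <<'E'
from h import *
np.set_printoptions(precision=4,suppress=True)
T=cv2.imread('pics/a3_T.png')[:,:,::-1];S=cv2.imread('pics/a3_S.png')[:,:,::-1]
crop(S,120,180,345,345,'a3_s.png');crop(T,210,130,330,230,'a3_t.png')
for b in [(304.5,228),(291,247),(276,269),(183,246)]: print(ray('scene',*dark(S,*b,2),.018))
for b in [(251,154.3),(271,152.5),(290,151.5)]: print(ray('top',*dark(T,*b,2),.018))
E
```

```text
[0.669  0.0711 0.018 ]
[0.6759 0.0014 0.018 ]
[ 0.6816 -0.0681  0.018 ]
[ 0.4637 -0.144   0.018 ]
[0.6713 0.0715 0.018 ]
[0.6782 0.0009 0.018 ]
[ 0.6838 -0.0683  0.018 ]
```

View pics/a3_s.png

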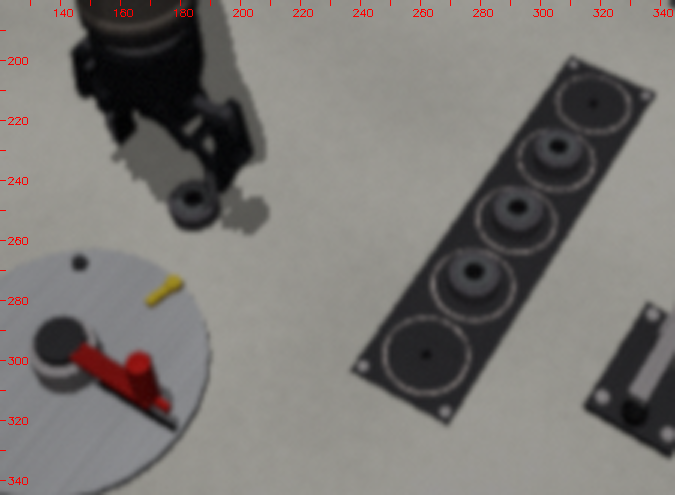

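View pics/a3_t.png

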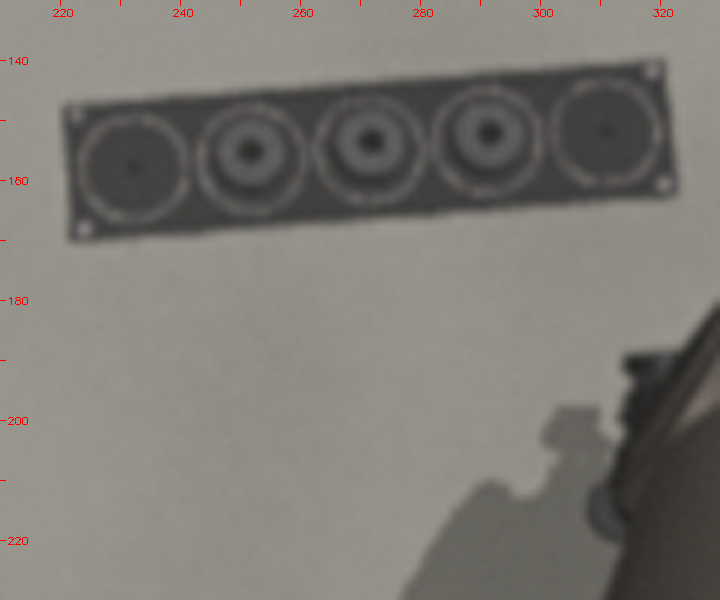

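Emit:
{"api": "apply_moves", "payload": {
  "deltas": [
    {"xyz":[0,0,0],"turn":0},
    {"xyz":[0,0,-0.02],"turn":0},
    {"xyz":[0,0,-0.02],"turn":0},
    {"xyz":[0,0,-0.01],"turn":0},
    {"xyz":[0,0,0],"turn":0},
    {"xyz":[0,0,0],"turn":0}
  ]
}}

```text
clock: 17.52
tcp_pos: [0.4656, -0.1444, 0.1733]
orientation: [-2.123, -2.315, 0.001]
contact_force: [0.2, -1.0, 1.1]
grip_width: 0.0857
```

Emit:
{"api": "apply_moves", "payload": {
  "deltas": [
    {"xyz":[0,0,0],"turn":0},
    {"xyz":[0,0,0],"turn":0},
    {"xyz":[0,0,0],"turn":0},
    {"xyz":[0,0,0],"turn":0},
    {"xyz":[0,0,0],"turn":0},
    {"xyz":[0,0,0],"turn":0}
  ],
  "claw": 1
}}

```text
clock: 18.02
tcp_pos: [0.4652, -0.1446, 0.1741]
orientation: [2.123, 2.314, 0.002]
contact_force: [-0.5, 0.4, 5.7]
grip_width: 0.039
```

Emit:
{"api": "apply_moves", "payload": {
  "deltas": [
    {"xyz":[0.008,0.0004,0],"turn":0},
    {"xyz":[0.016,0.0005,0],"turn":0},
    {"xyz":[0.016,0.0005,0],"turn":0},
    {"xyz":[0.016,0.0005,0],"turn":0},
    {"xyz":[0.016,0.0005,0],"turn":0},
    {"xyz":[0.016,0.0005,0],"turn":0},
    {"xyz":[0.016,0.0005,0],"turn":0},
    {"xyz":[0.016,0.0005,0],"turn":0},
    {"xyz":[0.016,0.0005,0],"turn":0},
    {"xyz":[0.016,0.0005,0],"turn":0},
    {"xyz":[0.016,0.0005,0],"turn":0},
    {"xyz":[0.016,0.0005,0],"turn":0}
  ]
}}

```text
clock: 19.02
tcp_pos: [0.649, -0.1391, 0.1741]
orientation: [-2.124, -2.314, 0.002]
contact_force: [-3.2, 0.1, 6.1]
grip_width: 0.0388
```

Emit:
{"api": "apply_moves", "payload": {
  "deltas": [
    {"xyz":[0.016,0.0004,0],"turn":0},
    {"xyz":[0.014,0,0],"turn":0},
    {"xyz":[0.007,0,0],"turn":0},
    {"xyz":[0.003,0,0],"turn":0},
    {"xyz":[0,0,0],"turn":0},
    {"xyz":[0,0,0],"turn":0},
    {"xyz":[0,0,0],"turn":0}
  ]
}}

```text
clock: 19.6
tcp_pos: [0.6892, -0.1384, 0.1742]
orientation: [2.123, 2.314, 0.001]
contact_force: [-0.1, -0.0, 4.4]
grip_width: 0.0388
```

Open, lift, move back out of view (towards +y) and check.

Emit:
{"api": "apply_moves", "payload": {
  "deltas": [
    {"xyz":[0,0,0],"turn":0},
    {"xyz":[0,0,0],"turn":0},
    {"xyz":[0,0,0],"turn":0},
    {"xyz":[0,0,0],"turn":0},
    {"xyz":[0,0,0.02],"turn":0},
    {"xyz":[0,0,0.03],"turn":0},
    {"xyz":[-0.03,0.0,0.03],"turn":0},
    {"xyz":[-0.035,0,0.03],"turn":0},
    {"xyz":[-0.035,0,0.03],"turn":0},
    {"xyz":[-0.035,0,0],"turn":0},
    {"xyz":[-0.035,0,0],"turn":0},
    {"xyz":[-0.02,0,0],"turn":0}
  ],
  "claw": -1
}}

```text
clock: 20.6
tcp_pos: [0.5024, -0.1387, 0.3071]
orientation: [-2.124, -2.312, 0.0]
contact_force: [-0.0, 0.6, 0.2]
grip_width: 0.0855
```

```bash
python3 look.py a4
python3 - <<'E'
from h import *
np.set_printoptions(precision=4,suppress=True)
T=cv2.imread('pics/a4_T.png')[:,:,::-1];S=cv2.imread('pics/a4_S.png')[:,:,::-1]
crop(S,90,90,345,345,'a4_s.png');crop(T,110,130,400,250,'a4_t.png')
for b in [(304.5,228),(291,247),(276,269),(260,292)]: print(ray('scene',*dark(S,*b,2),.018))
for b in [(251,154.3),(271,152.5),(290,151.5),(310,150)]: print(ray('top',*dark(T,*b,2),.018))
E
```

```text
[0.6691 0.0711 0.018 ]
[0.6758 0.0012 0.018 ]
[ 0.6815 -0.0679  0.018 ]
[ 0.6883 -0.1384  0.018 ]
[0.6713 0.0717 0.018 ]
[0.6782 0.0008 0.018 ]
[ 0.6838 -0.0682  0.018 ]
[ 0.6908 -0.1384  0.018 ]
```

View pics/a4_s.png

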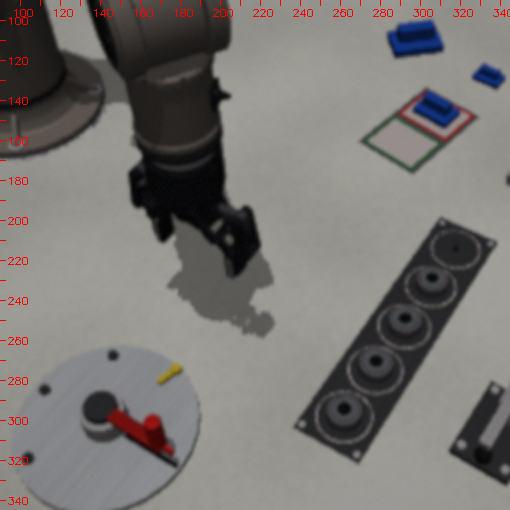

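View pics/a4_t.png

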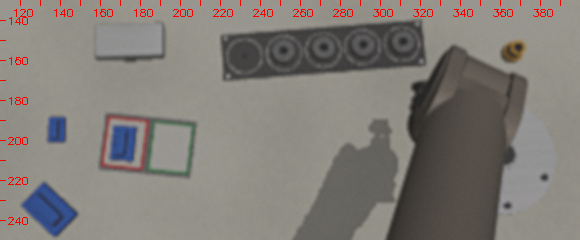

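Run:
```python
from h import *
from scipy.optimize import minimize
np.set_printoptions(precision=4,suppress=True)
for n,fn in (('top','k2_T'),('scene','k2_S')):
    f=cv2.imread(f'pics/{fn}.png')[:,:,::-1].astype(float)
    y=np.clip(np.minimum(f[:,:,0],f[:,:,1])-f[:,:,2]-25,0,None)
    b=(325,195,345,212) if n=='top' else (162,266,185,288)
    ys,xs=np.mgrid[b[1]:b[3],b[0]:b[2]]; w=y[b[1]:b[3],b[0]:b[2]]
    c=(w*xs).sum()/w.sum(),(w*ys).sum()/w.sum()
    # principal dir in world
    P=np.array([ray(n,x,yy,.01)[:2] for x,yy in zip(xs.ravel(),ys.ravel())]);ww=w.ravel()
    m=(P*ww[:,None]).sum(0)/ww.sum();C=((P-m)*ww[:,None]).T@(P-m)
    ev=np.linalg.eigh(C)[1][:,-1]
    # dial edge: maximise radial gradient magnitude
    g=cv2.GaussianBlur(f.mean(2).astype(np.float32),(0,0),.8)
    a=np.radians(np.arange(0,360,4))
    def samp(p,R):
        Q=np.array([proj(n,[p[0]+R*np.cos(t),p[1]+R*np.sin(t),.01]) for t in a],np.float32)
        return cv2.remap(g,Q[:,:1].copy(),Q[:,1:].copy(),cv2.INTER_LINEAR)[:,0]
    best=None
    def cost(p): 
        d=samp(p,p[2]-.004)-samp(p,p[2]+.004); return -np.clip(d,-10,25).mean()
    s=minimize(cost,[.488,-.302,.1],method='Nelder-Mead',options=dict(initial_simplex=[[.488,-.302,.1],[.492,-.302,.1],[.488,-.298,.1],[.488,-.302,.102]]))
    piv=s.x[:2]
    d=m-piv
    print(n,'yellow',m,'pca',np.degrees(np.arctan2(*ev[::-1]))%180,'pivot',s.x,'idx',np.degrees(np.arctan2(d[1],d[0])),'r',np.hypot(*d))
```

```text
top yellow [ 0.5048 -0.2168] pca 81.61612192286019 pivot [ 0.4891 -0.3031  0.0973] idx 79.6752095021096 r 0.0877524539764607
scene yellow [ 0.4996 -0.2147] pca 83.25549717105206 pivot [ 0.4808 -0.2982  0.1029] idx 77.32971977041649 r 0.08558152917509554
```

Emit:
{"api": "apply_moves", "payload": {
  "deltas": [
    {"xyz":[0.005,-0.01,0],"turn":-0.112},
    {"xyz":[0.005,-0.01,0],"turn":-0.112},
    {"xyz":[0.005,-0.01,0],"turn":-0.112},
    {"xyz":[0.005,-0.01,0],"turn":-0.112},
    {"xyz":[0.005,-0.01,0],"turn":-0.112},
    {"xyz":[0.005,-0.01,0],"turn":-0.112},
    {"xyz":[0.005,-0.01,0],"turn":-0.112},
    {"xyz":[0.005,-0.01,0],"turn":-0.112},
    {"xyz":[0.005,-0.015,0],"turn":-0.112},
    {"xyz":[0.005,-0.015,0],"turn":-0.112},
    {"xyz":[0.005,-0.015,0],"turn":-0.112},
    {"xyz":[0.005,-0.015,0],"turn":-0.112}
  ]
}}

```text
clock: 21.7
tcp_pos: [0.5675, -0.2787, 0.3068]
orientation: [3.104, 0.483, 0.0]
contact_force: [-0.2, -0.6, 0.4]
grip_width: 0.0853
```

Emit:
{"api": "apply_moves", "payload": {
  "deltas": [
    {"xyz":[0.005,-0.01,0],"turn":-0.112},
    {"xyz":[0,-0.0066,0],"turn":-0.112},
    {"xyz":[0,0,0],"turn":0},
    {"xyz":[0,0,0],"turn":0}
  ]
}}

```text
clock: 22.03
tcp_pos: [0.5717, -0.2949, 0.3066]
orientation: [3.137, 0.145, -0.001]
contact_force: [1.1, 0.3, -0.1]
grip_width: 0.0852
```

Emit:
{"api": "apply_moves", "payload": {
  "deltas": [
    {"xyz":[-0.004,0,-0.02],"turn":0},
    {"xyz":[0,0,-0.02],"turn":0},
    {"xyz":[0,0,-0.02],"turn":0},
    {"xyz":[0,0,-0.011],"turn":0},
    {"xyz":[0,0,0],"turn":0},
    {"xyz":[0,0,0],"turn":0}
  ]
}}

```text
clock: 22.53
tcp_pos: [0.5674, -0.2946, 0.2361]
orientation: [-3.138, -0.142, 0.001]
contact_force: [-0.1, -0.1, 0.1]
grip_width: 0.0857
```

Emit:
{"api": "apply_moves", "payload": {
  "deltas": [
    {"xyz":[0,0,0],"turn":0},
    {"xyz":[0,0,0],"turn":0},
    {"xyz":[0,0,0],"turn":0},
    {"xyz":[0,0,0],"turn":0},
    {"xyz":[0,0,0],"turn":0},
    {"xyz":[0,0,0],"turn":0},
    {"xyz":[0,0,0],"turn":0},
    {"xyz":[0,0,0],"turn":0}
  ],
  "claw": 1,
  "squeeze": 30
}}

```text
clock: 23.2
tcp_pos: [0.5673, -0.2949, 0.2365]
orientation: [3.138, 0.14, 0.001]
contact_force: [-0.6, 0.6, 4.6]
grip_width: 0.0167
```

```bash
python3 -c "
import numpy as np
a=np.radians(np.linspace(4.9,80.4,13));p=np.c_[np.cos(a),np.sin(a)]*.08
print(np.round(np.diff(p,axis=0)*1000,1), p[-1]+[.488,-.302])"
```

```text
[[-1.2  8.7]
 [-2.2  8.5]
 [-3.1  8.2]
 [-4.   7.8]
 [-4.8  7.3]
 [-5.6  6.8]
 [-6.3  6.1]
 [-6.9  5.4]
 [-7.5  4.6]
 [-7.9  3.8]
 [-8.3  2.9]
 [-8.6  1.9]] [ 0.5013415  -0.22312032]
```

Emit:
{"api": "apply_moves", "payload": {
  "deltas": [
    {"xyz":[-0.0012,0.0087,0],"turn":0.11},
    {"xyz":[-0.0022,0.0085,0],"turn":0.11},
    {"xyz":[-0.0031,0.0082,0],"turn":0.11},
    {"xyz":[-0.004,0.0078,0],"turn":0.11},
    {"xyz":[-0.0048,0.0073,0],"turn":0.11},
    {"xyz":[-0.0056,0.0068,0],"turn":0.11},
    {"xyz":[-0.0063,0.0061,0],"turn":0.11},
    {"xyz":[-0.0069,0.0054,0],"turn":0.11},
    {"xyz":[-0.0075,0.0046,0],"turn":0.11},
    {"xyz":[-0.0079,0.0038,0],"turn":0.11},
    {"xyz":[-0.0083,0.0029,0],"turn":0.11},
    {"xyz":[-0.0086,0.0019,0],"turn":0.11}
  ]
}}

```text
clock: 24.2
tcp_pos: [0.5015, -0.2229, 0.2365]
orientation: [2.385, 2.04, 0.002]
contact_force: [3.6, -1.8, -1.9]
grip_width: 0.0172
```

Emit:
{"api": "apply_moves", "payload": {
  "deltas": [
    {"xyz":[0,0,0],"turn":0},
    {"xyz":[0,0,0],"turn":0},
    {"xyz":[0,0,0],"turn":0},
    {"xyz":[0,0,0],"turn":0}
  ]
}}

```text
clock: 24.53
tcp_pos: [0.5016, -0.2231, 0.2364]
orientation: [2.395, 2.031, 0.001]
contact_force: [1.5, -0.6, 3.9]
grip_width: 0.0168
```

Emit:
{"api": "apply_moves", "payload": {
  "deltas": [
    {"xyz":[0,0,0],"turn":0},
    {"xyz":[0,0,0],"turn":0},
    {"xyz":[0,0,0],"turn":0},
    {"xyz":[0,0,0],"turn":0},
    {"xyz":[0,0,0.02],"turn":0},
    {"xyz":[0,0,0.03],"turn":0},
    {"xyz":[0,0,0.03],"turn":0},
    {"xyz":[0,0.03,0.02],"turn":0},
    {"xyz":[0,0.04,0.0],"turn":0},
    {"xyz":[0,0.04,0.0],"turn":0},
    {"xyz":[0,0.04,0],"turn":0},
    {"xyz":[0,0.04,0],"turn":0}
  ],
  "claw": -1
}}

```text
clock: 25.53
tcp_pos: [0.5001, -0.0313, 0.3362]
orientation: [-2.395, -2.033, -0.0]
contact_force: [1.4, 0.5, 0.4]
grip_width: 0.0853
```

Emit:
{"api": "apply_moves", "payload": {
  "deltas": [
    {"xyz":[0,0.04,0],"turn":0},
    {"xyz":[0,0.04,0],"turn":0},
    {"xyz":[0,0.04,0],"turn":0},
    {"xyz":[0,0.03,0],"turn":0},
    {"xyz":[0,0,0],"turn":0}
  ]
}}

```text
clock: 25.95
tcp_pos: [0.5002, 0.1245, 0.3357]
orientation: [-2.382, -2.045, -0.002]
contact_force: [-0.4, 0.2, 0.2]
grip_width: 0.0852
```

```bash
python3 look.py k3 325 175 395 240 90 240 200 345
```

```text
(no output)
```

View pics/k3_t.png

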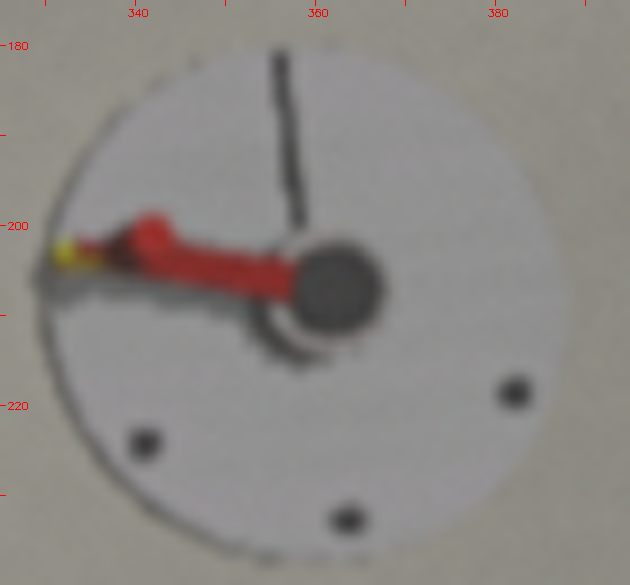

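View pics/k3_s.png

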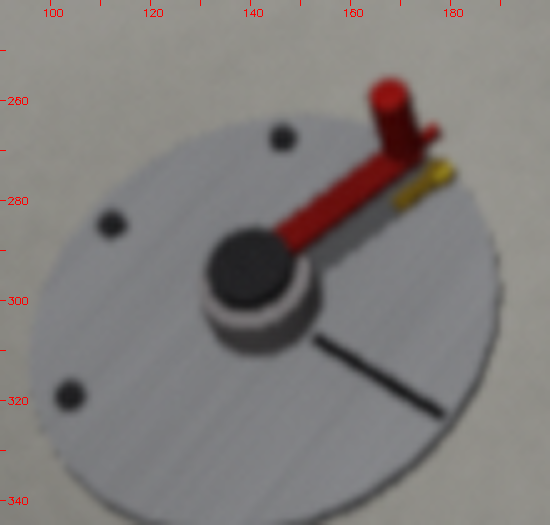

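Run:
```python
from h import *
np.set_printoptions(precision=4,suppress=True)
def p(n,u,v,z): return ray(n,u-.5,v-.5,z)[:2]
def A(d): return np.degrees(np.arctan2(d[1],d[0]))
piv=np.array([.488,-.3016])
# check vs before: lever at vent, same tip feature (k2): top tip (359.6,179.8), scene (176,315.5)
for z in (.041,.049):
  for n,off,now,vent in (('top',.0012,(334,202.8),(359.6,179.6)),('scene',-.0012,(176.8,266.3),(176.3,315.8))):
    q=piv+[off,0]; print(z,n,A(p(n,*now,z)-q),A(p(n,*vent,z)-q),p(n,*now,z),p(n,*vent,z))
# bar midlines now
print('bar top',A(p('top',341,203.8,.049)-p('top',356,206.2,.049)),'bar scene',A(p('scene',169,270,.049)-p('scene',147,289,.049)))
print('knob top',A(p('top',342,201,.094)-piv-[.0012,0]),p('top',342,201,.094),p('scene',167.5,259.5,.094),A(p('scene',167.5,259.5,.094)-piv+[.0012,0]))
for d in ((331.5,203),(332.3,202.8)): print('idx outer top',A(p('top',*d,.01)-piv-[.0012,0]))
for d in ((178,274),(178.3,273.6),(170,280.3)): print('idx sc',A(p('scene',*d,.01)-piv+[.0012,0]))
```

```text
0.041 top 80.85401622900174 2.8514299179055445 [ 0.5043 -0.2078] [ 0.585  -0.2968]
0.041 scene 81.49073497207625 5.516897017197858 [ 0.5013 -0.2048] [ 0.5828 -0.2923]
0.049 top 81.60532898895961 4.352629585625947 [ 0.5033 -0.206 ] [ 0.5834 -0.2944]
0.049 scene 78.58618420923817 4.013508714482497 [ 0.5057 -0.2079] [ 0.5865 -0.2946]
bar top 81.52195647148591 bar scene 85.83317811776458
knob top 79.57682686112939 [ 0.5039 -0.2218] [ 0.5032 -0.2247] 77.95229644287387
idx outer top 79.2394381615445
idx outer top 78.49003090251473
idx sc 81.79705674124263
idx sc 82.00034003442038
idx sc 81.68472177264125
```

```bash
cat > tile.py <<'E'
from h import *
from scipy.optimize import minimize
import sys
np.set_printoptions(precision=4,suppress=True)
def box(cx,cy,yaw,lx,ly,z0,z1):
    c,s=np.cos(yaw),np.sin(yaw)
    return [[cx+c*a*lx/2-s*b*ly/2,cy+s*a*lx/2+c*b*ly/2,z] for a in(-1,1) for b in(-1,1) for z in(z0,z1)]
def render(n,p,b,up=8):
    m=np.zeros(((b[3]-b[1])*up,(b[2]-b[0])*up),np.uint8)
    for B in (box(*p,.06,.04,0,.012),box(*p,.044,.016,.012,.03)):
        q=np.array([proj(n,x) for x in B]); q=((q-[b[0],b[1]]+.5)*up-.5)
        h=cv2.convexHull(np.round(q*16).astype(np.int32)); cv2.fillConvexPoly(m,h,255,shift=4)
    m=cv2.resize(m,(b[2]-b[0],b[3]-b[1]),interpolation=cv2.INTER_AREA).astype(np.float32)/255
    return cv2.GaussianBlur(m,(0,0),.8)
def fit(n,f,p0,half=18):
    u,v=proj(n,[p0[0],p0[1],.01]); b=(int(u)-half,int(v)-half,int(u)+half,int(v)+half)
    f=f.astype(np.float32); d=f[:,:,2]-f[:,:,0]
    d=d[b[1]:b[3],b[0]:b[2]]; s=np.clip(d/35,0,1)
    def cost(p): return ((render(n,p,b)-s)**2).mean()
    best=None
    for dy in (-.15,0,.15):
        st=np.array([p0[0],p0[1],p0[2]+dy])
        r_=minimize(cost,st,method='Nelder-Mead',options=dict(initial_simplex=[st,st+[.006,0,0],st+[0,.006,0],st+[0,0,.1]],xatol=1e-5))
        if best is None or r_.fun<best.fun: best=r_
    return best.x,best.fun
if __name__=='__main__':
    nm=sys.argv[1];p0=[float(x) for x in sys.argv[2:5]]
    for n,s in (('top','T'),('scene','S')):
        f=cv2.imread(f'pics/{nm}_{s}.png')[:,:,::-1]
        x,c=fit(n,f,p0); print(n,x[:2],np.degrees(x[2]),c)
E
python3 tile.py k3 .505 .343 -.08; python3 tile.py k2 .505 .343 -.08
python3 - <<'E'
from h import *
T=cv2.imread('pics/k3_T.png')[:,:,::-1];S=cv2.imread('pics/k3_S.png')[:,:,::-1]
crop(T,150,170,330,250,'k3_t2.png');crop(S,260,90,350,180,'k3_s2.png')
E
```

```text
top [0.5058 0.347 ] -3.513303027831094 0.005049822852015495
scene [0.5033 0.347 ] -4.628468689751849 0.010039183311164379
top [0.5193 0.3462] -27.19547821655694 0.14652249217033386
scene [0.5039 0.3461] -5.313964974212689 0.012644942849874496
```

View pics/k3_t2.png

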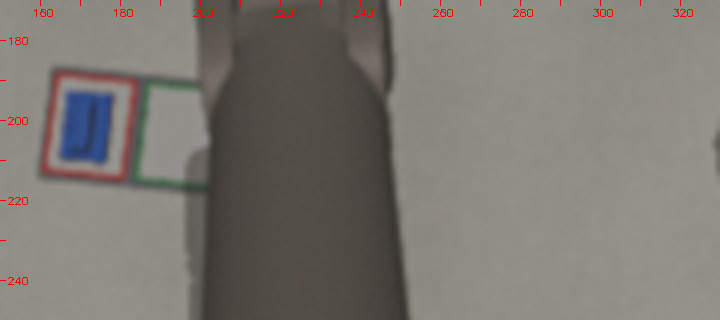

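Emit:
{"api": "apply_moves", "payload": {
  "deltas": [
    {"xyz":[0,0.02,0],"turn":0.117},
    {"xyz":[0,0.02,0],"turn":0.117},
    {"xyz":[0,0.02,0],"turn":0.117},
    {"xyz":[0,0.02,0],"turn":0.117},
    {"xyz":[0,0.02,0],"turn":0.117},
    {"xyz":[0,0.02,0],"turn":0.117},
    {"xyz":[0,0.02,0],"turn":0.117},
    {"xyz":[0,0.02,0],"turn":0.117},
    {"xyz":[0,0.02,0],"turn":0.117},
    {"xyz":[0.004,0.02,-0.02],"turn":0.117},
    {"xyz":[0,0.02,-0.02],"turn":0.117},
    {"xyz":[0,0.0025,-0.02],"turn":0.117}
  ]
}}

```text
clock: 27.05
tcp_pos: [0.5051, 0.3418, 0.2755]
orientation: [0.503, 3.1, 0.004]
contact_force: [-0.5, 0.7, -0.6]
grip_width: 0.0856
```

Emit:
{"api": "apply_moves", "payload": {
  "deltas": [
    {"xyz":[0,0,-0.02],"turn":0.12},
    {"xyz":[0,0,-0.01],"turn":0.12},
    {"xyz":[0,0,0],"turn":0},
    {"xyz":[0,0,0],"turn":0},
    {"xyz":[0,0,0],"turn":0}
  ]
}}

```text
clock: 27.47
tcp_pos: [0.5057, 0.3386, 0.2469]
orientation: [0.148, 3.137, 0.0]
contact_force: [0.4, 0.6, 0.2]
grip_width: 0.0856
```

```bash
cat > st.py <<'E'
from bench import readout
from scipy.spatial.transform import Rotation as R
import numpy as np
o=readout.get_obs();y=R.from_rotvec(o['orientation']).as_matrix()[:,1]
print(o['clock'],np.round(o['tcp_pos'],4),'jaw',round(float(np.degrees(np.arctan2(y[1],y[0]))),2),np.round(o['contact_force'],1),o['grip_width'])
E
python3 st.py
```

```text
27.4667 [0.5057 0.3386 0.2469] jaw 84.6 [0.4 0.6 0.2] 0.08557984183151358
```

Emit:
{"api": "apply_moves", "payload": {
  "deltas": [
    {"xyz":[-0.001,0.0084,0],"turn":0.016},
    {"xyz":[0,0,-0.014],"turn":0},
    {"xyz":[0,0,0],"turn":0},
    {"xyz":[0,0,0],"turn":0}
  ]
}}

```text
clock: 27.8
tcp_pos: [0.5035, 0.3485, 0.2324]
orientation: [-0.115, -3.139, 0.0]
contact_force: [-0.3, 1.0, 0.2]
grip_width: 0.0858
```

```bash
python3 look.py t1 150 170 230 230 250 80 350 180; python3 st.py
```

```text
27.9 [0.5039 0.3483 0.2329] jaw 85.81 [0.8 0.1 0.1] 0.08516649824660524
```

View pics/t1_s.png

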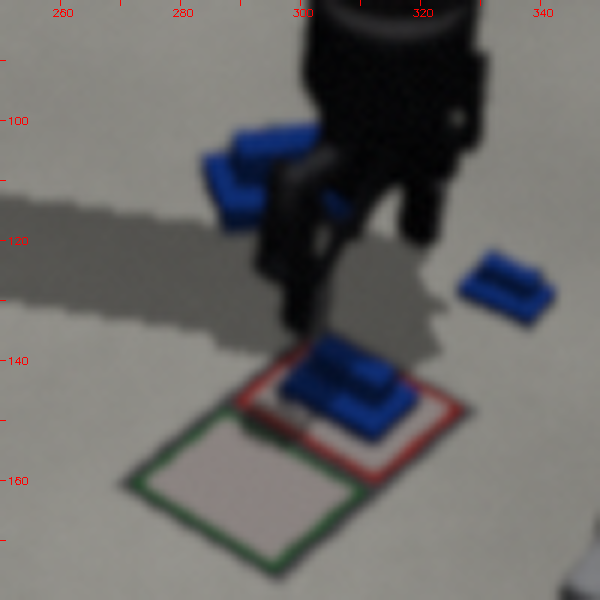

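Tile is still in the red bay (scene ≈ (308,145)), straddled by the jaws. Go down and grip the rib.

Emit:
{"api": "apply_moves", "payload": {
  "deltas": [
    {"xyz":[0.0005,-0.001,-0.02],"turn":-0.005},
    {"xyz":[0,0,-0.02],"turn":0},
    {"xyz":[0,0,-0.004],"turn":0},
    {"xyz":[0,0,0],"turn":0},
    {"xyz":[0,0,0],"turn":0},
    {"xyz":[0,0,0],"turn":0}
  ]
}}

```text
clock: 28.4
tcp_pos: [0.5048, 0.3474, 0.1893]
orientation: [0.122, 3.138, 0.002]
contact_force: [-0.4, 0.6, -0.8]
grip_width: 0.0855
```

Emit:
{"api": "apply_moves", "payload": {
  "deltas": [
    {"xyz":[0,0,0],"turn":0},
    {"xyz":[0,0,0],"turn":0},
    {"xyz":[0,0,0],"turn":0},
    {"xyz":[0,0,0],"turn":0},
    {"xyz":[0,0,0],"turn":0},
    {"xyz":[0,0,0],"turn":0},
    {"xyz":[0,0,0],"turn":0},
    {"xyz":[0,0,0],"turn":0}
  ],
  "claw": 1,
  "squeeze": 25
}}

```text
clock: 29.07
tcp_pos: [0.5044, 0.3471, 0.1883]
orientation: [0.122, 3.139, 0.0]
contact_force: [0.3, -0.1, 2.0]
grip_width: 0.0153
```

```bash
python3 st.py
```

```text
29.0667 [0.5044 0.3471 0.1883] jaw 85.54 [ 0.3 -0.1  2. ] 0.015276588291615085
```

Emit:
{"api": "apply_moves", "payload": {
  "deltas": [
    {"xyz":[-0.0003,-0.005,0],"turn":0},
    {"xyz":[-0.0006,-0.009,0],"turn":0},
    {"xyz":[-0.0007,-0.01,0],"turn":0},
    {"xyz":[-0.0007,-0.01,0],"turn":0},
    {"xyz":[-0.0007,-0.01,0],"turn":0},
    {"xyz":[-0.0007,-0.01,0],"turn":0},
    {"xyz":[-0.0007,-0.01,0],"turn":0},
    {"xyz":[-0.0006,-0.01,0],"turn":0},
    {"xyz":[-0.0005,-0.005,0],"turn":0},
    {"xyz":[0,-0.0026,0],"turn":0},
    {"xyz":[0,0,0],"turn":0},
    {"xyz":[0,0,0],"turn":0}
  ]
}}

```text
clock: 30.07
tcp_pos: [0.4989, 0.2644, 0.1882]
orientation: [-0.123, -3.139, 0.002]
contact_force: [-0.3, -2.5, 6.5]
grip_width: 0.0154
```

```bash
python3 st.py
```

```text
30.0667 [0.4989 0.2644 0.1882] jaw 85.5 [-0.3 -2.5  6.5] 0.01543436910278321
```

Emit:
{"api": "apply_moves", "payload": {
  "deltas": [
    {"xyz":[0,0,0],"turn":0},
    {"xyz":[0,0,0],"turn":0},
    {"xyz":[0,0,0],"turn":0},
    {"xyz":[0,0,0],"turn":0},
    {"xyz":[0,0,0.02],"turn":0},
    {"xyz":[0,0,0.03],"turn":0},
    {"xyz":[0,0,0.03],"turn":0},
    {"xyz":[0,0,0.03],"turn":0},
    {"xyz":[0,-0.03,0.03],"turn":0},
    {"xyz":[0,-0.03,0],"turn":0},
    {"xyz":[0,-0.04,0],"turn":0},
    {"xyz":[0,-0.04,0],"turn":0}
  ],
  "claw": -1
}}

```text
clock: 31.07
tcp_pos: [0.4985, 0.1253, 0.3281]
orientation: [0.118, 3.138, 0.001]
contact_force: [0.9, -0.4, 0.3]
grip_width: 0.0854
```

Emit:
{"api": "apply_moves", "payload": {
  "deltas": [
    {"xyz":[0,-0.04,0],"turn":0},
    {"xyz":[0,-0.04,0],"turn":0},
    {"xyz":[0,-0.04,0],"turn":0},
    {"xyz":[0,-0.03,0],"turn":0},
    {"xyz":[0,0,0],"turn":0}
  ]
}}

```text
clock: 31.48
tcp_pos: [0.4979, -0.031, 0.3276]
orientation: [-0.137, -3.138, 0.005]
contact_force: [0.8, -0.1, -0.3]
grip_width: 0.0853
```

```bash
python3 look.py t2 150 170 230 230 250 80 350 180; python3 st.py; python3 tile.py t2 .499 .2655 -.08
python3 - <<'E'
from h import *
np.set_printoptions(precision=4,suppress=True)
T=cv2.imread('pics/t2_T.png')[:,:,::-1];S=cv2.imread('pics/t2_S.png')[:,:,::-1]
for b in [(304.5,228),(291,247),(276,269),(260,292)]: print(ray('scene',*dark(S,*b,2),.018))
crop(S,90,80,345,345,'t2_s2.png')
E
```

```text
31.5833 [ 0.4985 -0.0253  0.3275] jaw 85.36 [-0.3 -0.1  0.3] 0.08547752964595233
top [0.5004 0.2637] -4.076824216410102 0.0048167030327022076
scene [0.4966 0.2655] -5.35807787449956 0.0036451558116823435
[0.6689 0.0711 0.018 ]
[0.6758 0.0012 0.018 ]
[ 0.6816 -0.0679  0.018 ]
[ 0.6871 -0.1343  0.018 ]
```

View pics/t2_t.png

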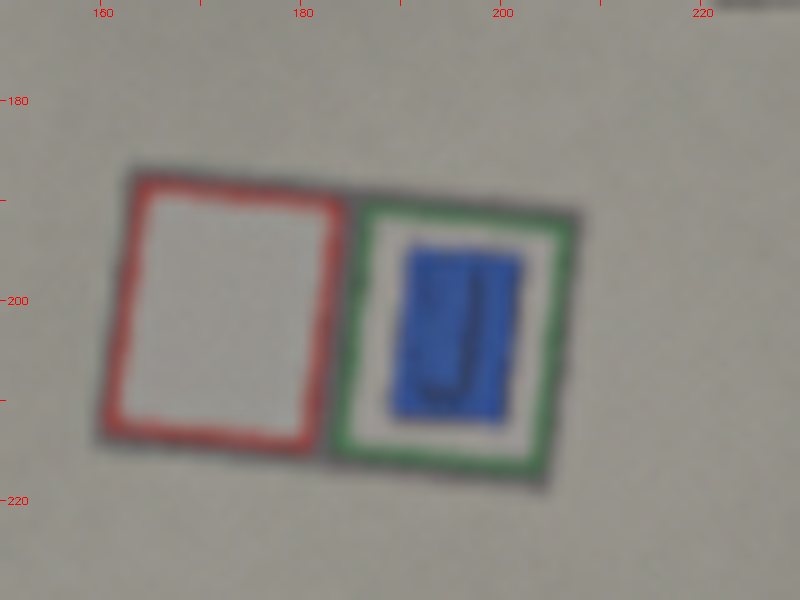

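View pics/t2_s.png

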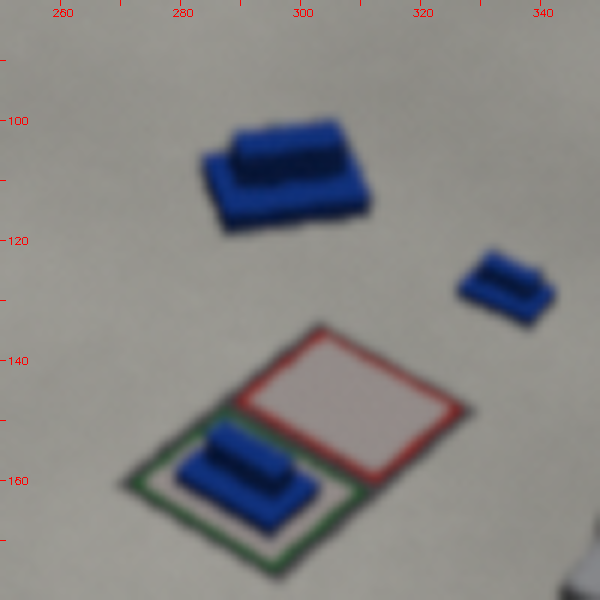

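View pics/t2_s2.png

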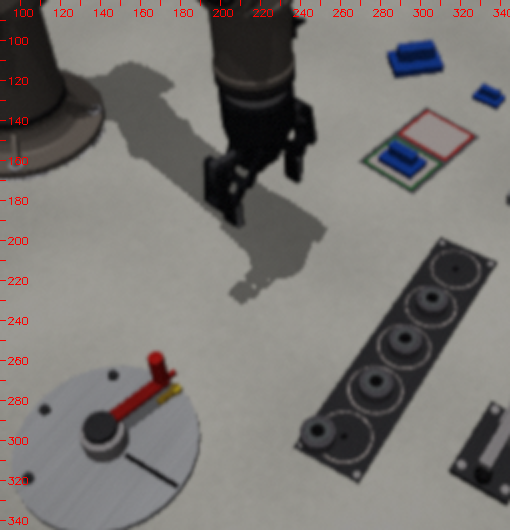

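Run:
```python
from h import *
np.set_printoptions(precision=4,suppress=True)
ims=[]
for k in ('k3','t1','t2'):
    S=cv2.imread(f'pics/{k}_S.png'); ims.append(cv2.resize(S[255:330,225:310],None,fx=3,fy=3,interpolation=cv2.INTER_CUBIC))
cv2.imwrite('pics/cmp.png',np.hstack(ims))
S=cv2.imread('pics/t2_S.png')[:,:,::-1];T=cv2.imread('pics/t2_T.png')[:,:,::-1]
crop(S,220,250,310,330,'t2_s3.png');crop(T,270,130,340,190,'t2_t3.png')
```

```text
(no output)
```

View pics/cmp.png

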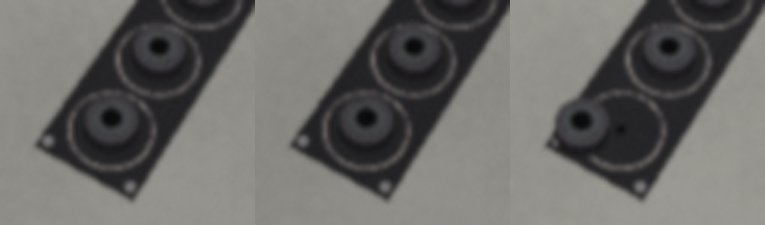

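View pics/t2_s3.png

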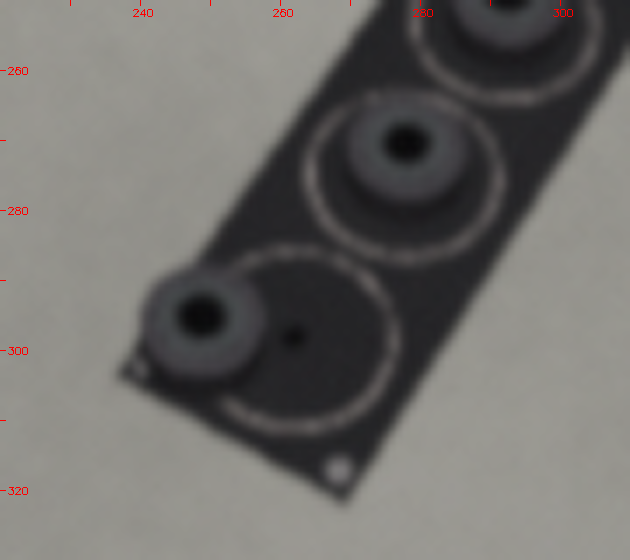

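View pics/t2_t3.png

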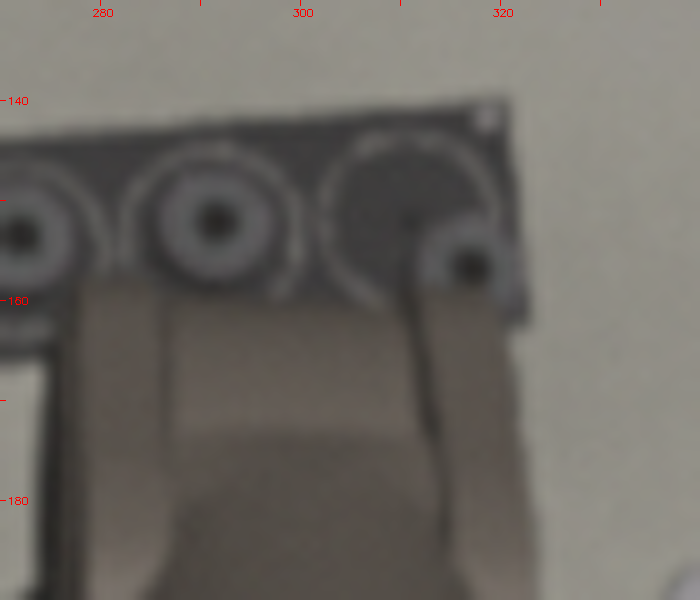

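The knock struck the insert in ring 4 during the tile slide (it is now at about scene (248,295), outside the ring). To keep the order, I'll redo it: tile back to red, lever to vent, insert, lever to index, then tile.

Emit:
{"api": "apply_moves", "payload": {
  "deltas": [
    {"xyz":[0,0.035,0],"turn":0},
    {"xyz":[0,0.035,0],"turn":0},
    {"xyz":[0,0.035,0],"turn":0},
    {"xyz":[0,0.035,0],"turn":0},
    {"xyz":[0,0.035,0],"turn":0},
    {"xyz":[0,0.035,0],"turn":0},
    {"xyz":[0,0.035,0],"turn":0},
    {"xyz":[0,0.03,0],"turn":0},
    {"xyz":[0,0.015,-0.02],"turn":0},
    {"xyz":[0,0,-0.03],"turn":0},
    {"xyz":[0,0,-0.03],"turn":0},
    {"xyz":[0,0,0],"turn":0}
  ]
}}

```text
clock: 32.58
tcp_pos: [0.4954, 0.2672, 0.2423]
orientation: [-0.115, -3.131, 0.008]
contact_force: [-1.1, -0.7, -0.2]
grip_width: 0.0854
```

```bash
python3 st.py
```

```text
32.5833 [0.4954 0.2672 0.2423] jaw 85.79 [-1.1 -0.7 -0.2] 0.08543032342420914
```

Emit:
{"api": "apply_moves", "payload": {
  "deltas": [
    {"xyz":[0,0,0],"turn":0},
    {"xyz":[0,0,0],"turn":0},
    {"xyz":[0,0,0],"turn":0}
  ]
}}

```text
clock: 32.83
tcp_pos: [0.4994, 0.2666, 0.2494]
orientation: [0.122, 3.137, 0.003]
contact_force: [-0.1, -0.3, 0.1]
grip_width: 0.0857
```

```bash
python3 st.py
```

```text
32.8333 [0.4994 0.2666 0.2494] jaw 85.54 [-0.1 -0.3  0.1] 0.08568752642892143
```

Emit:
{"api": "apply_moves", "payload": {
  "deltas": [
    {"xyz":[-0.0004,-0.002,-0.02],"turn":0},
    {"xyz":[0,0,-0.02],"turn":0},
    {"xyz":[0,0,-0.02],"turn":0},
    {"xyz":[0,0,-0.0012],"turn":0},
    {"xyz":[0,0,0],"turn":0},
    {"xyz":[0,0,0],"turn":0},
    {"xyz":[0,0,0],"turn":0}
  ]
}}

```text
clock: 33.42
tcp_pos: [0.4991, 0.2644, 0.1881]
orientation: [0.122, 3.137, 0.003]
contact_force: [0.5, -0.4, -0.1]
grip_width: 0.0854
```

Emit:
{"api": "apply_moves", "payload": {
  "deltas": [
    {"xyz":[0,0,0],"turn":0},
    {"xyz":[0,0,0],"turn":0},
    {"xyz":[0,0,0],"turn":0},
    {"xyz":[0,0,0],"turn":0},
    {"xyz":[0,0,0],"turn":0},
    {"xyz":[0,0,0],"turn":0},
    {"xyz":[0,0,0],"turn":0},
    {"xyz":[0,0,0],"turn":0}
  ],
  "claw": 1,
  "squeeze": 25
}}

```text
clock: 34.08
tcp_pos: [0.4985, 0.264, 0.1865]
orientation: [0.122, 3.139, 0.0]
contact_force: [-0.4, -0.2, 2.4]
grip_width: 0.0154
```

```bash
python3 st.py
```

```text
34.0833 [0.4985 0.264  0.1865] jaw 85.54 [-0.4 -0.2  2.4] 0.015410216067278036
```

Slide back by (+0.0065, +0.0815).

Emit:
{"api": "apply_moves", "payload": {
  "deltas": [
    {"xyz":[0.0003,0.005,0],"turn":0},
    {"xyz":[0.0007,0.009,0],"turn":0},
    {"xyz":[0.0008,0.01,0],"turn":0},
    {"xyz":[0.0008,0.01,0],"turn":0},
    {"xyz":[0.0008,0.01,0],"turn":0},
    {"xyz":[0.0008,0.01,0],"turn":0},
    {"xyz":[0.0008,0.01,0],"turn":0},
    {"xyz":[0.0008,0.01,0],"turn":0},
    {"xyz":[0.0005,0.005,0],"turn":0},
    {"xyz":[0.0002,0.0025,0],"turn":0},
    {"xyz":[0,0,0],"turn":0},
    {"xyz":[0,0,0],"turn":0}
  ]
}}

```text
clock: 35.08
tcp_pos: [0.5047, 0.3469, 0.1865]
orientation: [0.12, 3.139, 0.002]
contact_force: [-0.3, 0.8, 3.8]
grip_width: 0.0151
```

```bash
python3 st.py
```

```text
35.0833 [0.5047 0.3469 0.1865] jaw 85.62 [-0.3  0.8  3.8] 0.015099953878226444
```

Emit:
{"api": "apply_moves", "payload": {
  "deltas": [
    {"xyz":[0,0,0],"turn":0},
    {"xyz":[0,0,0],"turn":0},
    {"xyz":[0,0,0],"turn":0},
    {"xyz":[0,0,0],"turn":0},
    {"xyz":[0,0,0.02],"turn":0},
    {"xyz":[0,0,0.03],"turn":0},
    {"xyz":[0,0,0.03],"turn":0},
    {"xyz":[0,0,0.03],"turn":0},
    {"xyz":[0,-0.03,0.03],"turn":-0.1},
    {"xyz":[0,-0.03,0],"turn":-0.1},
    {"xyz":[0,-0.035,0],"turn":-0.1},
    {"xyz":[0,-0.035,0],"turn":-0.1}
  ],
  "claw": -1
}}

```text
clock: 36.08
tcp_pos: [0.5047, 0.2149, 0.3265]
orientation: [0.749, 3.05, 0.002]
contact_force: [0.7, 0.9, -0.1]
grip_width: 0.0855
```

Emit:
{"api": "apply_moves", "payload": {
  "deltas": [
    {"xyz":[0,-0.035,0],"turn":-0.11},
    {"xyz":[0,-0.035,0],"turn":-0.11},
    {"xyz":[0,-0.035,0],"turn":-0.11},
    {"xyz":[0,-0.035,0],"turn":-0.11},
    {"xyz":[0,-0.035,0],"turn":-0.11},
    {"xyz":[0,-0.035,0],"turn":-0.11},
    {"xyz":[0,-0.035,0],"turn":-0.11},
    {"xyz":[0,-0.035,0],"turn":-0.11},
    {"xyz":[0,-0.035,0],"turn":-0.11},
    {"xyz":[0,-0.035,0],"turn":-0.11},
    {"xyz":[0,-0.035,0],"turn":-0.11},
    {"xyz":[0,-0.035,0],"turn":-0.02}
  ]
}}

```text
clock: 37.08
tcp_pos: [0.5046, -0.2054, 0.3258]
orientation: [-2.374, -2.058, -0.0]
contact_force: [0.9, -0.2, 0.8]
grip_width: 0.0856
```

```bash
python3 st.py; python3 look.py u1 150 170 230 230 90 80 345 345; python3 tile.py u1 .505 .345 -.08
python3 - <<'E'
from h import *
T=cv2.imread('pics/u1_T.png')[:,:,::-1];crop(T,200,120,400,240,'u1_t2.png')
E
```

```text
37.0833 [ 0.5046 -0.2054  0.3258] jaw -8.16 [ 0.9 -0.2  0.8] 0.0856266877902911
top [0.5066 0.3467] -3.9292616191956458 0.004731683526188135
scene [0.5043 0.3473] -6.368669199515818 0.00999128632247448
```

View pics/u1_t2.png

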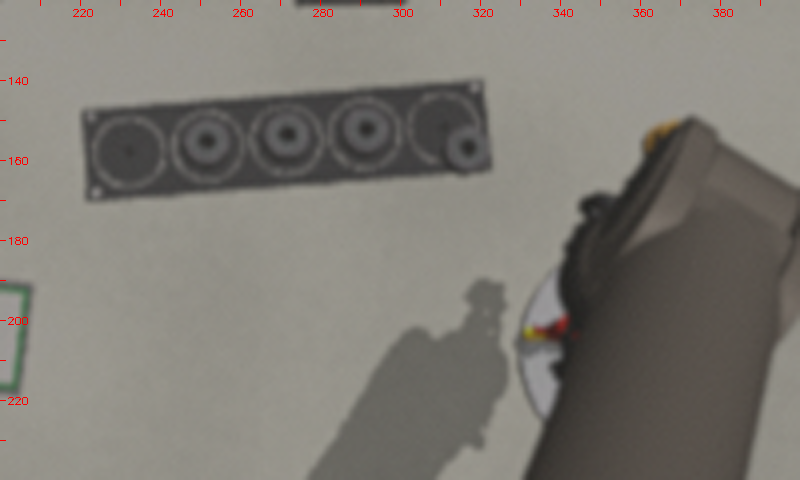

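View pics/u1_s.png

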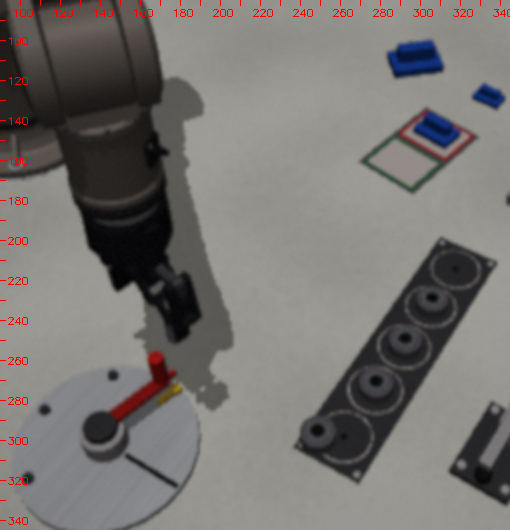

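Emit:
{"api": "apply_moves", "payload": {
  "deltas": [
    {"xyz":[-0.003,-0.0177,0],"turn":-0.02},
    {"xyz":[0,0,-0.01],"turn":0},
    {"xyz":[0,0,-0.02],"turn":0},
    {"xyz":[0,0,-0.02],"turn":0},
    {"xyz":[0,0,-0.02],"turn":0},
    {"xyz":[0,0,-0.02],"turn":0},
    {"xyz":[0,0,0],"turn":0},
    {"xyz":[0,0,0],"turn":0},
    {"xyz":[0,0,0],"turn":0}
  ]
}}

```text
clock: 37.93
tcp_pos: [0.5022, -0.2213, 0.2363]
orientation: [2.388, 2.041, 0.001]
contact_force: [0.4, -0.1, 0.6]
grip_width: 0.0854
```

```bash
python3 st.py
python3 - <<'E'
from h import *
np.set_printoptions(precision=4,suppress=True)
T=cv2.imread('pics/u1_T.png')[:,:,::-1];S=cv2.imread('pics/u1_S.png')[:,:,::-1]
print(ray('top',*dark(T,316,156.3,2),.018),ray('scene',*dark(S,248.3,294.5,2),.018))
E
```

```text
37.9333 [ 0.5022 -0.2213  0.2363] jaw -8.96 [ 0.4 -0.1  0.6] 0.08535312766401994
[ 0.6684 -0.1574  0.018 ] [ 0.6662 -0.1575  0.018 ]
```

Emit:
{"api": "apply_moves", "payload": {
  "deltas": [
    {"xyz":[-0.0006,-0.0018,0],"turn":0},
    {"xyz":[0,0,0],"turn":0},
    {"xyz":[0,0,0],"turn":0},
    {"xyz":[0,0,0],"turn":0},
    {"xyz":[0,0,0],"turn":0},
    {"xyz":[0,0,0],"turn":0},
    {"xyz":[0,0,0],"turn":0},
    {"xyz":[0,0,0],"turn":0}
  ],
  "claw": 1,
  "squeeze": 30
}}

```text
clock: 38.6
tcp_pos: [0.5014, -0.2235, 0.2361]
orientation: [2.389, 2.04, 0.001]
contact_force: [-1.6, 1.7, 5.4]
grip_width: 0.0172
```

Emit:
{"api": "apply_moves", "payload": {
  "deltas": [
    {"xyz":[0.0086,-0.0019,0],"turn":-0.11},
    {"xyz":[0.0083,-0.0029,0],"turn":-0.11},
    {"xyz":[0.0079,-0.0038,0],"turn":-0.11},
    {"xyz":[0.0075,-0.0046,0],"turn":-0.11},
    {"xyz":[0.0069,-0.0054,0],"turn":-0.11},
    {"xyz":[0.0063,-0.0061,0],"turn":-0.11},
    {"xyz":[0.0056,-0.0068,0],"turn":-0.11},
    {"xyz":[0.0048,-0.0073,0],"turn":-0.11},
    {"xyz":[0.004,-0.0078,0],"turn":-0.11},
    {"xyz":[0.0031,-0.0082,0],"turn":-0.11},
    {"xyz":[0.0022,-0.0085,0],"turn":-0.11},
    {"xyz":[0.0012,-0.0087,0],"turn":-0.11}
  ]
}}

```text
clock: 39.6
tcp_pos: [0.5673, -0.2954, 0.2361]
orientation: [-3.136, -0.138, 0.002]
contact_force: [-4.9, 5.0, 7.9]
grip_width: 0.0175
```

Emit:
{"api": "apply_moves", "payload": {
  "deltas": [
    {"xyz":[0,0,0],"turn":0},
    {"xyz":[0,0,0],"turn":0},
    {"xyz":[0,0,0],"turn":0}
  ]
}}

```text
clock: 39.85
tcp_pos: [0.5673, -0.2961, 0.2361]
orientation: [3.138, 0.146, -0.001]
contact_force: [-1.4, -0.4, 4.1]
grip_width: 0.0171
```

```bash
python3 st.py
```

```text
39.85 [ 0.5673 -0.2961  0.2361] jaw -84.69 [-1.4 -0.4  4.1] 0.017140948834184013
```

Emit:
{"api": "apply_moves", "payload": {
  "deltas": [
    {"xyz":[0,0.001,0],"turn":0},
    {"xyz":[0,0,0],"turn":0},
    {"xyz":[0,0,0],"turn":0}
  ]
}}

```text
clock: 40.1
tcp_pos: [0.5673, -0.2951, 0.2361]
orientation: [3.137, 0.146, -0.0]
contact_force: [-2.7, -2.1, 5.6]
grip_width: 0.0173
```

Emit:
{"api": "apply_moves", "payload": {
  "deltas": [
    {"xyz":[0,0,0],"turn":0},
    {"xyz":[0,0,0],"turn":0},
    {"xyz":[0,0,0],"turn":0},
    {"xyz":[0,0,0],"turn":0},
    {"xyz":[0,0,0.02],"turn":0},
    {"xyz":[0,0,0.03],"turn":0},
    {"xyz":[0,0,0.03],"turn":0},
    {"xyz":[0,0,0.0],"turn":0.11},
    {"xyz":[0.01,0.014,0.0],"turn":0.112},
    {"xyz":[0.01,0.014,0],"turn":0.112},
    {"xyz":[0.01,0.014,0],"turn":0.112},
    {"xyz":[0.01,0.014,0],"turn":0.112}
  ],
  "claw": -1
}}

```text
clock: 41.1
tcp_pos: [0.6081, -0.2376, 0.3157]
orientation: [-2.973, -1.014, -0.0]
contact_force: [-0.4, -0.9, -1.2]
grip_width: 0.085
```

Emit:
{"api": "apply_moves", "payload": {
  "deltas": [
    {"xyz":[0.01,0.014,0],"turn":0.112},
    {"xyz":[0.01,0.014,0],"turn":0.112},
    {"xyz":[0.01,0.014,0],"turn":0.112},
    {"xyz":[0.01,0.014,0],"turn":0.112},
    {"xyz":[0.01,0.014,0],"turn":0.112},
    {"xyz":[0.01,0.012,-0.02],"turn":0.112},
    {"xyz":[0,0,-0.02],"turn":0.112},
    {"xyz":[0,0,-0.02],"turn":0.112},
    {"xyz":[0,0,-0.02],"turn":0.112},
    {"xyz":[0,0,0],"turn":0},
    {"xyz":[0,0,0],"turn":0},
    {"xyz":[0,0,0],"turn":0}
  ]
}}

```text
clock: 42.1
tcp_pos: [0.6681, -0.1569, 0.2369]
orientation: [2.124, 2.313, 0.001]
contact_force: [0.1, 0.5, -0.2]
grip_width: 0.0855
```

```bash
python3 st.py; python3 look.py u2 320 170 395 240 90 180 345 345
```

```text
42.1 [ 0.6681 -0.1569  0.2369] jaw 4.9 [ 0.1  0.5 -0.2] 0.0854611298378493
```

View pics/u2_s.png

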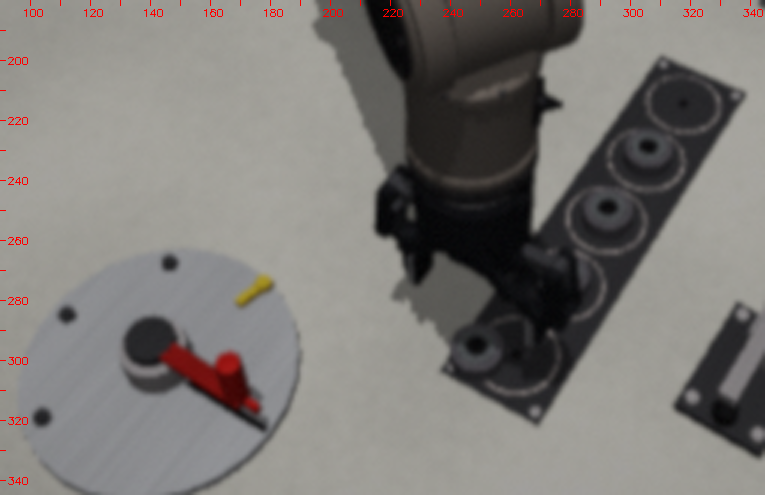

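View pics/u2_t.png

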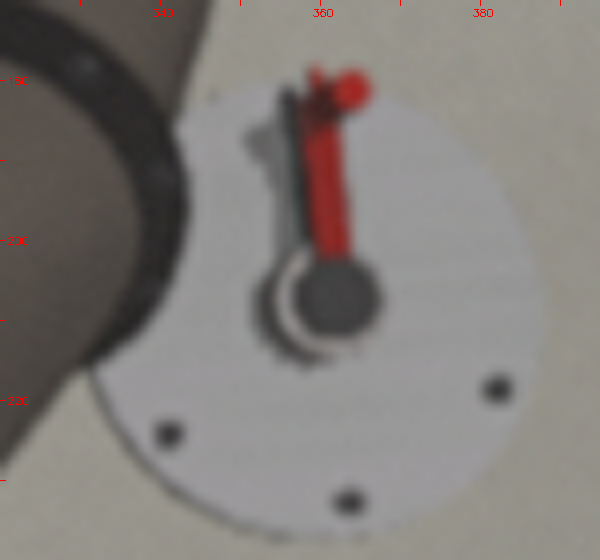

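Emit:
{"api": "apply_moves", "payload": {
  "deltas": [
    {"xyz":[-0.0008,-0.0006,-0.02],"turn":0},
    {"xyz":[0,0,-0.02],"turn":0},
    {"xyz":[0,0,-0.015],"turn":0},
    {"xyz":[0,0,-0.008],"turn":0},
    {"xyz":[0,0,0],"turn":0},
    {"xyz":[0,0,0],"turn":0},
    {"xyz":[0,0,0],"turn":0}
  ]
}}

```text
clock: 42.78
tcp_pos: [0.6674, -0.1574, 0.1739]
orientation: [2.12, 2.317, 0.001]
contact_force: [-0.3, 0.2, -0.1]
grip_width: 0.0855
```

Emit:
{"api": "apply_moves", "payload": {
  "deltas": [
    {"xyz":[0,0,0],"turn":0},
    {"xyz":[0,0,0],"turn":0},
    {"xyz":[0,0,0],"turn":0},
    {"xyz":[0,0,0],"turn":0},
    {"xyz":[0,0,0],"turn":0},
    {"xyz":[0,0,0],"turn":0}
  ],
  "claw": 1,
  "squeeze": 25
}}

```text
clock: 43.28
tcp_pos: [0.6671, -0.1571, 0.1734]
orientation: [2.12, 2.318, 0.001]
contact_force: [-0.5, 0.3, 5.7]
grip_width: 0.0391
```

```bash
python3 st.py
```

```text
43.2833 [ 0.6671 -0.1571  0.1734] jaw 5.1 [-0.5  0.3  5.7] 0.03912957930716453
```

Slide to (0.6892, −0.1383): delta (+0.0221, +0.0192).

Emit:
{"api": "apply_moves", "payload": {
  "deltas": [
    {"xyz":[0.002,0.0018,0],"turn":0},
    {"xyz":[0.005,0.0043,0],"turn":0},
    {"xyz":[0.005,0.0043,0],"turn":0},
    {"xyz":[0.005,0.0043,0],"turn":0},
    {"xyz":[0.003,0.0026,0],"turn":0},
    {"xyz":[0.0021,0.0019,0],"turn":0},
    {"xyz":[0,0,0],"turn":0},
    {"xyz":[0,0,0],"turn":0},
    {"xyz":[0,0,0],"turn":0}
  ]
}}

```text
clock: 44.03
tcp_pos: [0.6892, -0.1386, 0.1735]
orientation: [2.12, 2.316, 0.0]
contact_force: [-0.5, -0.8, 4.4]
grip_width: 0.0389
```

Emit:
{"api": "apply_moves", "payload": {
  "deltas": [
    {"xyz":[0,0,0],"turn":0},
    {"xyz":[0,0,0],"turn":0},
    {"xyz":[0,0,0],"turn":0},
    {"xyz":[0,0,0],"turn":0},
    {"xyz":[0,0,0.02],"turn":0},
    {"xyz":[0,0,0.03],"turn":0},
    {"xyz":[-0.03,0.0,0.03],"turn":0},
    {"xyz":[-0.035,0,0.03],"turn":0},
    {"xyz":[-0.035,0,0.03],"turn":0},
    {"xyz":[-0.035,0,0],"turn":0},
    {"xyz":[-0.035,0,0],"turn":0},
    {"xyz":[-0.02,0,0],"turn":0}
  ],
  "claw": -1
}}

```text
clock: 45.03
tcp_pos: [0.5025, -0.1382, 0.3066]
orientation: [-2.121, -2.315, 0.0]
contact_force: [-0.2, 0.7, -0.6]
grip_width: 0.0856
```

```bash
python3 look.py u3
python3 - <<'E'
from h import *
np.set_printoptions(precision=4,suppress=True)
T=cv2.imread('pics/u3_T.png')[:,:,::-1];S=cv2.imread('pics/u3_S.png')[:,:,::-1]
crop(S,90,90,345,345,'u3_s.png')
for b in [(304.5,228),(291,247),(276,269),(260,292)]: print(ray('scene',*dark(S,*b,2),.018))
for b in [(251,154.3),(271,152.5),(290,151.5),(310,150)]: print(ray('top',*dark(T,*b,2),.018))
E
python3 st.py; python3 tile.py u3 .505 .345 -.08
```

```text
[0.6689 0.0711 0.018 ]
[0.6756 0.0013 0.018 ]
[ 0.6814 -0.0682  0.018 ]
[ 0.6879 -0.1393  0.018 ]
[0.6712 0.0716 0.018 ]
[0.6781 0.001  0.018 ]
[ 0.6838 -0.0682  0.018 ]
[ 0.6908 -0.1392  0.018 ]
45.1333 [ 0.5026 -0.1383  0.3064] jaw 4.97 [0.5 0.6 0.6] 0.08535840249242747
top [0.5068 0.3466] -4.125545200361274 0.004726435523480177
scene [0.5046 0.3468] -7.058630744248818 0.00986683089286089
```

View pics/u3_s.png

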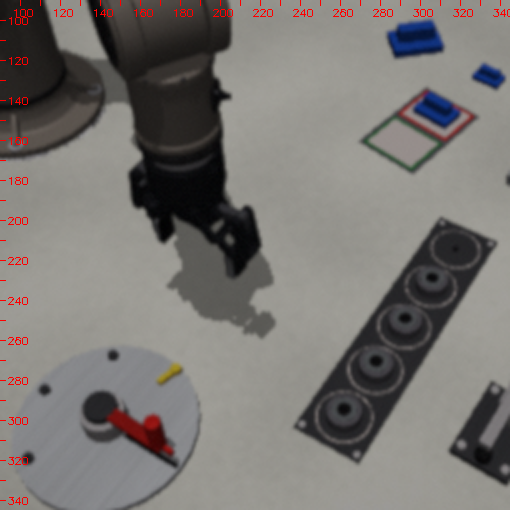

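All four seated within ~1 mm again. Same lever sequence as before.

Emit:
{"api": "apply_moves", "payload": {
  "deltas": [
    {"xyz":[0.005,-0.01,0],"turn":-0.112},
    {"xyz":[0.005,-0.01,0],"turn":-0.112},
    {"xyz":[0.005,-0.01,0],"turn":-0.112},
    {"xyz":[0.005,-0.01,0],"turn":-0.112},
    {"xyz":[0.005,-0.01,0],"turn":-0.112},
    {"xyz":[0.005,-0.01,0],"turn":-0.112},
    {"xyz":[0.005,-0.01,0],"turn":-0.112},
    {"xyz":[0.005,-0.01,0],"turn":-0.112},
    {"xyz":[0.005,-0.015,0],"turn":-0.112},
    {"xyz":[0.005,-0.015,0],"turn":-0.112},
    {"xyz":[0.005,-0.015,0],"turn":-0.112},
    {"xyz":[0.005,-0.015,0],"turn":-0.112}
  ]
}}

```text
clock: 46.13
tcp_pos: [0.5676, -0.2782, 0.3062]
orientation: [3.103, 0.488, 0.0]
contact_force: [0.2, 0.7, 0.2]
grip_width: 0.0851
```

Emit:
{"api": "apply_moves", "payload": {
  "deltas": [
    {"xyz":[0.003,-0.01,0],"turn":-0.112},
    {"xyz":[0,-0.0066,0],"turn":-0.112},
    {"xyz":[0,0,-0.02],"turn":0},
    {"xyz":[0,0,-0.02],"turn":0},
    {"xyz":[0,0,-0.02],"turn":0},
    {"xyz":[0,0,-0.01],"turn":0},
    {"xyz":[0,0,0],"turn":0},
    {"xyz":[0,0,0],"turn":0},
    {"xyz":[0,0,0],"turn":0}
  ]
}}

```text
clock: 46.88
tcp_pos: [0.5698, -0.295, 0.2376]
orientation: [3.137, 0.144, 0.002]
contact_force: [0.3, -0.4, 0.5]
grip_width: 0.0856
```

```bash
python3 st.py
```

```text
46.8833 [ 0.5698 -0.295   0.2376] jaw -84.73 [ 0.3 -0.4  0.5] 0.08557866823333367
```

Emit:
{"api": "apply_moves", "payload": {
  "deltas": [
    {"xyz":[-0.0024,0,-0.001],"turn":0},
    {"xyz":[0,0,0],"turn":0},
    {"xyz":[0,0,0],"turn":0},
    {"xyz":[0,0,0],"turn":0},
    {"xyz":[0,0,0],"turn":0},
    {"xyz":[0,0,0],"turn":0},
    {"xyz":[0,0,0],"turn":0},
    {"xyz":[0,0,0],"turn":0}
  ],
  "claw": 1,
  "squeeze": 30
}}

```text
clock: 47.55
tcp_pos: [0.567, -0.2945, 0.2358]
orientation: [3.138, 0.144, 0.001]
contact_force: [-1.0, 1.2, 2.6]
grip_width: 0.0171
```

Emit:
{"api": "apply_moves", "payload": {
  "deltas": [
    {"xyz":[-0.0012,0.0087,0],"turn":0.11},
    {"xyz":[-0.0022,0.0085,0],"turn":0.11},
    {"xyz":[-0.0031,0.0082,0],"turn":0.11},
    {"xyz":[-0.004,0.0078,0],"turn":0.11},
    {"xyz":[-0.0048,0.0073,0],"turn":0.11},
    {"xyz":[-0.0056,0.0068,0],"turn":0.11},
    {"xyz":[-0.0063,0.0061,0],"turn":0.11},
    {"xyz":[-0.0069,0.0054,0],"turn":0.11},
    {"xyz":[-0.0075,0.0046,0],"turn":0.11},
    {"xyz":[-0.0079,0.0038,0],"turn":0.11},
    {"xyz":[-0.0083,0.0029,0],"turn":0.11},
    {"xyz":[-0.0086,0.0019,0],"turn":0.11}
  ]
}}

```text
clock: 48.55
tcp_pos: [0.5009, -0.223, 0.2358]
orientation: [2.382, 2.043, 0.001]
contact_force: [2.7, -4.5, -6.2]
grip_width: 0.0169
```

Emit:
{"api": "apply_moves", "payload": {
  "deltas": [
    {"xyz":[0,0,0],"turn":0},
    {"xyz":[0,0,0],"turn":0},
    {"xyz":[0,0,0],"turn":0},
    {"xyz":[0,0,0],"turn":0}
  ]
}}

```text
clock: 48.88
tcp_pos: [0.5007, -0.223, 0.2357]
orientation: [2.393, 2.035, -0.0]
contact_force: [-1.0, -2.1, 4.1]
grip_width: 0.0169
```

Emit:
{"api": "apply_moves", "payload": {
  "deltas": [
    {"xyz":[0,0,0],"turn":0},
    {"xyz":[0,0,0],"turn":0},
    {"xyz":[0,0,0],"turn":0},
    {"xyz":[0,0,0],"turn":0},
    {"xyz":[0,0,0.02],"turn":0},
    {"xyz":[0,0,0.03],"turn":0},
    {"xyz":[0,0,0.03],"turn":0},
    {"xyz":[0,0.03,0.02],"turn":0},
    {"xyz":[0,0.04,0.0],"turn":0},
    {"xyz":[0,0.04,0.0],"turn":0},
    {"xyz":[0,0.04,0],"turn":0},
    {"xyz":[0,0.04,0],"turn":0}
  ],
  "claw": -1
}}

```text
clock: 49.88
tcp_pos: [0.5, -0.0306, 0.3357]
orientation: [-2.391, -2.037, -0.001]
contact_force: [1.4, 0.4, -1.1]
grip_width: 0.0855
```

Emit:
{"api": "apply_moves", "payload": {
  "deltas": [
    {"xyz":[0,0.04,0],"turn":0},
    {"xyz":[0,0.04,0],"turn":0},
    {"xyz":[0,0.04,0],"turn":0},
    {"xyz":[0,0.03,0],"turn":0},
    {"xyz":[0,0,0],"turn":0}
  ]
}}

```text
clock: 50.3
tcp_pos: [0.4999, 0.1251, 0.3352]
orientation: [-2.379, -2.049, -0.002]
contact_force: [-0.3, 0.2, -0.1]
grip_width: 0.0857
```

```bash
python3 look.py u4 325 175 395 240 90 90 345 345; python3 st.py; python3 tile.py u4 .505 .345 -.08;python3 - <<'E'
from h import *
a=cv2.imread('pics/u4_T.png')[175:240,325:395];b=cv2.imread('pics/u4_S.png')[240:345,90:200]
cv2.imwrite('pics/u4c.png',np.hstack([cv2.resize(a,(400,371),interpolation=2),cv2.resize(b,(389,371),interpolation=2)]))
E
```

```text
50.4 [0.5001 0.119  0.3353] jaw -8.92 [-0.2 -1.  -0.7] 0.08534953264004362
top [0.5068 0.3466] -4.145361033877406 0.00475141080096364
scene [0.5043 0.3473] -6.368669199515818 0.010143667459487915
```

View pics/u4c.png

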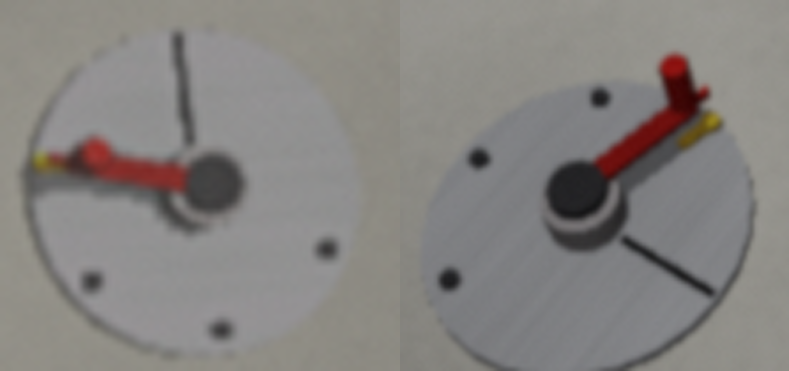

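View pics/u4_s.png

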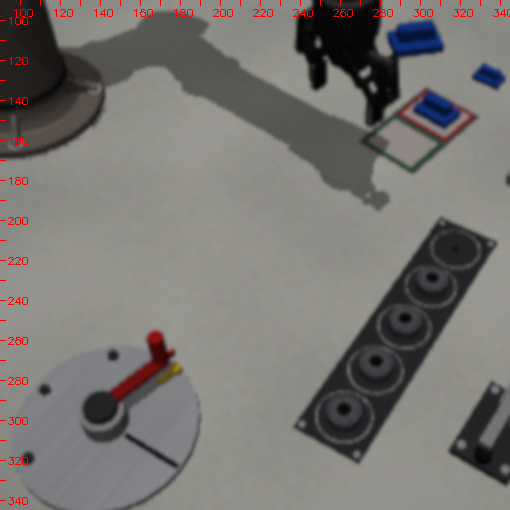

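Emit:
{"api": "apply_moves", "payload": {
  "deltas": [
    {"xyz":[0,0.02,0],"turn":0.117},
    {"xyz":[0,0.02,0],"turn":0.117},
    {"xyz":[0,0.02,0],"turn":0.117},
    {"xyz":[0,0.02,0],"turn":0.117},
    {"xyz":[0,0.02,0],"turn":0.117},
    {"xyz":[0,0.02,0],"turn":0.117},
    {"xyz":[0,0.02,0],"turn":0.117},
    {"xyz":[0,0.02,0],"turn":0.117},
    {"xyz":[0,0.02,0],"turn":0.117},
    {"xyz":[0.005,0.02,-0.02],"turn":0.117},
    {"xyz":[0,0.02,-0.02],"turn":0.117},
    {"xyz":[0,0.008,-0.02],"turn":0.117}
  ]
}}

```text
clock: 51.4
tcp_pos: [0.506, 0.3467, 0.275]
orientation: [0.501, 3.101, 0.003]
contact_force: [-0.4, -0.5, -1.0]
grip_width: 0.0857
```

Emit:
{"api": "apply_moves", "payload": {
  "deltas": [
    {"xyz":[0,0,-0.02],"turn":0.122},
    {"xyz":[0,0,-0.02],"turn":0.122},
    {"xyz":[0,0,0],"turn":0},
    {"xyz":[0,0,0],"turn":0},
    {"xyz":[0,0,0],"turn":0}
  ]
}}

```text
clock: 51.82
tcp_pos: [0.5065, 0.3445, 0.2365]
orientation: [0.137, 3.138, 0.0]
contact_force: [0.3, -0.3, -0.1]
grip_width: 0.0854
```

```bash
python3 st.py
```

```text
51.8167 [0.5065 0.3445 0.2365] jaw 84.99 [ 0.3 -0.3 -0.1] 0.08537586280622769
```

Emit:
{"api": "apply_moves", "payload": {
  "deltas": [
    {"xyz":[-0.0012,0.0025,-0.01],"turn":0.009},
    {"xyz":[0,0,-0.02],"turn":0},
    {"xyz":[0,0,-0.016],"turn":0},
    {"xyz":[0,0,-0.0025],"turn":0},
    {"xyz":[0,0,0],"turn":0},
    {"xyz":[0,0,0],"turn":0},
    {"xyz":[0,0,0],"turn":0}
  ]
}}

```text
clock: 52.4
tcp_pos: [0.5047, 0.3484, 0.1882]
orientation: [0.115, 3.138, 0.002]
contact_force: [-0.1, 0.2, 0.6]
grip_width: 0.0854
```

Emit:
{"api": "apply_moves", "payload": {
  "deltas": [
    {"xyz":[0,0,0],"turn":0},
    {"xyz":[0,0,0],"turn":0},
    {"xyz":[0,0,0],"turn":0},
    {"xyz":[0,0,0],"turn":0},
    {"xyz":[0,0,0],"turn":0},
    {"xyz":[0,0,0],"turn":0},
    {"xyz":[0,0,0],"turn":0},
    {"xyz":[0,0,0],"turn":0}
  ],
  "claw": 1,
  "squeeze": 25
}}

```text
clock: 53.07
tcp_pos: [0.5043, 0.3481, 0.1872]
orientation: [0.114, 3.139, 0.0]
contact_force: [0.5, -0.4, 1.6]
grip_width: 0.0153
```

```bash
python3 st.py
```

```text
53.0667 [0.5043 0.3481 0.1872] jaw 85.83 [ 0.5 -0.4  1.6] 0.015286916810766127
```

Emit:
{"api": "apply_moves", "payload": {
  "deltas": [
    {"xyz":[-0.0004,-0.005,0],"turn":0},
    {"xyz":[-0.0007,-0.01,0],"turn":-0.005},
    {"xyz":[-0.0008,-0.01,0],"turn":0},
    {"xyz":[-0.0008,-0.01,0],"turn":0},
    {"xyz":[-0.0008,-0.01,0],"turn":0},
    {"xyz":[-0.0008,-0.01,0],"turn":0},
    {"xyz":[-0.0008,-0.01,0],"turn":0},
    {"xyz":[-0.0007,-0.01,0],"turn":0},
    {"xyz":[-0.0004,-0.005,0],"turn":0},
    {"xyz":[0,-0.002,0],"turn":0},
    {"xyz":[0,0,0],"turn":0},
    {"xyz":[0,0,0],"turn":0}
  ]
}}

```text
clock: 54.07
tcp_pos: [0.4982, 0.265, 0.1871]
orientation: [-0.123, -3.139, 0.003]
contact_force: [-0.3, -2.9, 6.8]
grip_width: 0.0148
```

```bash
python3 st.py
```

```text
54.0667 [0.4982 0.265  0.1871] jaw 85.5 [-0.3 -2.9  6.8] 0.014827754954707447
```

Emit:
{"api": "apply_moves", "payload": {
  "deltas": [
    {"xyz":[0,0,0],"turn":0},
    {"xyz":[0,0,0],"turn":0},
    {"xyz":[0,0,0],"turn":0},
    {"xyz":[0,0,0],"turn":0},
    {"xyz":[0,0,0.02],"turn":0},
    {"xyz":[0,0,0.03],"turn":0},
    {"xyz":[0,0,0.03],"turn":0},
    {"xyz":[0,0,0.03],"turn":0},
    {"xyz":[0,-0.03,0.03],"turn":0},
    {"xyz":[0,-0.03,0],"turn":0},
    {"xyz":[0,-0.04,0],"turn":0},
    {"xyz":[0,-0.04,0],"turn":0}
  ],
  "claw": -1
}}

```text
clock: 55.07
tcp_pos: [0.4978, 0.1259, 0.3271]
orientation: [0.118, 3.138, 0.001]
contact_force: [0.4, -0.1, -1.2]
grip_width: 0.0856
```

Emit:
{"api": "apply_moves", "payload": {
  "deltas": [
    {"xyz":[0,-0.04,0],"turn":0},
    {"xyz":[0,-0.04,0],"turn":0},
    {"xyz":[0,-0.03,0],"turn":0},
    {"xyz":[0,0,0],"turn":0},
    {"xyz":[0,0,0],"turn":0}
  ]
}}

```text
clock: 55.48
tcp_pos: [0.4978, 0.0146, 0.3264]
orientation: [-0.129, -3.139, 0.001]
contact_force: [-0.2, 0.4, 0.3]
grip_width: 0.0855
```

```bash
python3 look.py v1 150 170 230 230 90 90 345 345; python3 st.py; python3 tile.py v1 .499 .2655 -.08
python3 - <<'E'
from h import *
np.set_printoptions(precision=4,suppress=True)
T=cv2.imread('pics/v1_T.png')[:,:,::-1];S=cv2.imread('pics/v1_S.png')[:,:,::-1]
for b in [(304.5,228),(291,247),(276,269),(260,292)]: print(ray('scene',*dark(S,*b,2),.018))
crop(S,260,90,350,180,'v1_s2.png')
E
```

```text
55.5833 [0.4981 0.0174 0.3264] jaw 85.6 [-1.1  1.4 -0.2] 0.08533781012329207
top [0.5006 0.2641] -3.7169077293475197 0.0048700664192438126
scene [0.4968 0.266 ] -5.058595652432486 0.0034470888786017895
[0.6691 0.071  0.018 ]
[0.6757 0.001  0.018 ]
[ 0.6813 -0.068   0.018 ]
[ 0.688  -0.1393  0.018 ]
```

View pics/v1_t.png

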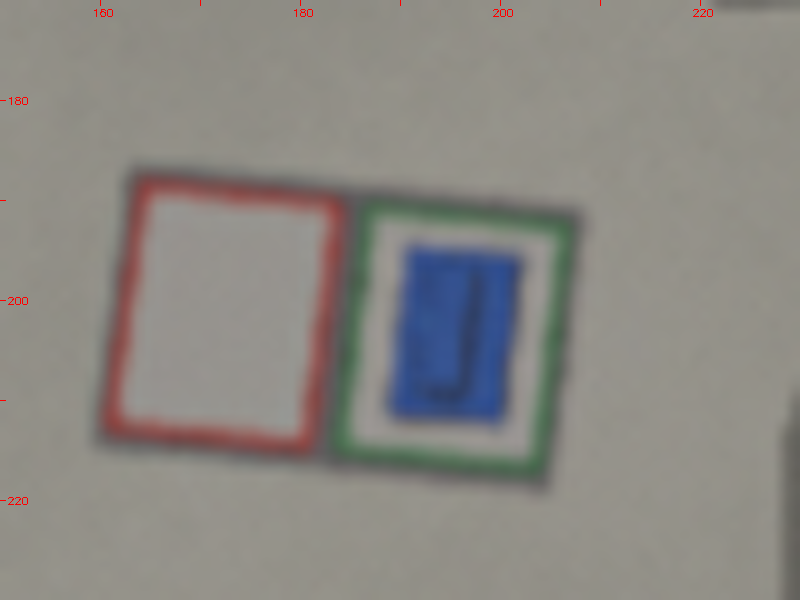

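View pics/v1_s.png

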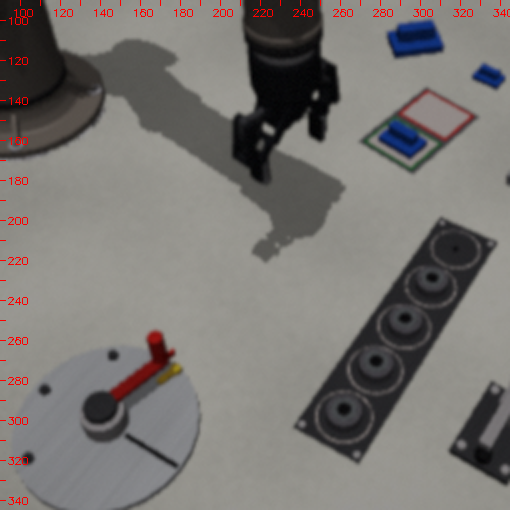

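View pics/v1_s2.png

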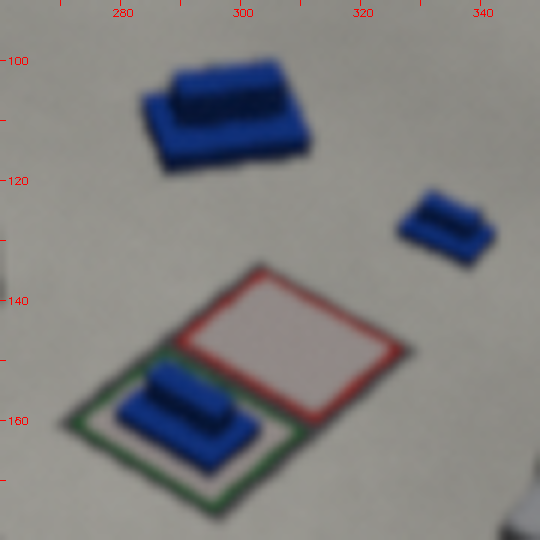

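Everything is in place: the tile is square inside the green bay, all four inserts are in their rings, and the lever points at the index. Handing in.

```bash
python3 -c "
from bench import r
print(r.hand_in())"
```

```text
the job is handed in; nothing more can be done
None
```

The job was handed in at about 56 s of the 210 s allowed, with every part of the task in place on my last checks. The hand-in reports no verdict.

**First pass:** I turned the lever to the vent line and slid the four inserts present into rings 1–4. I then turned the lever to the yellow mark and slid the middle-sized blue tile from the red bay into the green bay.

**The knock:** While I was sliding the tile, the insert in ring 4 was knocked about 3 cm aside. To mend it in the order asked, I slid the tile back to red and turned the lever back to the vent line. I then slid the insert back into ring 4, turned the lever to the yellow mark again, and slid the tile into green last.

**Last checks:**
- **Inserts:** they sit within about 1–1.5 mm of their ring centres (worst in ring 4).
- **Lever:** it stands at about 80.5–81°, and I measured the yellow mark at about 80–80.5°. The two cameras disagree by roughly 2–3° on where the mark is.
- **Tile:** it is wholly inside the green frame, about 1–2 mm off centre and within about 1° of square.
- **Bystanders:** the arm never worked near the key case or the spring housing, but I took no final close-up of either.

**Camera disagreement:** the two views differ by about 2.4 mm along x, within the stated calibration error. I used the average of the two.

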